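# Shim the receiver carriage home with spacers and a wedge

### The job

The sprung carriage that holds the receiving beaker under the separating funnel has crept towards its fixed stop block. Stand white spacers upright in the gap between the stop block and the carriage, one after another from the stop side, until what is left is narrow enough for the wedge, then push the wedge point down between the last spacer and the carriage until it is tight and the carriage is pushed fully home, away from the stop. Finish while still gripping the wedge and pressing it down so the stack stays tight; leave the bottle, the empty beaker and the jar on the bench where they are.

Things in the scene. Friction and masses are not known exactly. Their poses are not given: they have to be found in the camera images.
- stop: fixed aluminium stop block, 50 x 30 x 64 mm (own x, y, z), with a 100 mm long, 12 mm high foot along x, on an 8 mm steel base plate. Origin at the centre of its underside, level with the gap's floor (8 mm above the bench). Its -y face bounds the gap. Its place varies, so the gap varies
- stop_face (a point): middle of the top edge of the stop block's face towards the gap, 64 mm above the gap's floor; axes as the stop's. The gap runs from here along -y to carriage_face and is open above and at both x ends
- carriage_face (a point): middle of the top edge of the carriage jaw's face towards the gap, 64 mm above the gap's floor; jaw 50 mm wide along x; moves with the carriage; axes as the stop's. The gap between the two faces is 24 to 50 mm with the carriage free and 4 mm more with it home
- carriage (a joint): travel of the carriage along the stop's -y, m: 0 = crept towards the stop (start), 0.004 = fully home. A spring resists: 2 N at 0, 4 N at home, then solid, felt as a sharp rise. On its slide stands a glass beaker (94 mm wide, 205 mm from the gap); above that a glass funnel hangs on a fixed stand, up to 385 mm high
- spacer0: white plastic spacer plate, 44 wide (own x), 15 thick (y), 96 mm tall (z), 0.12 kg, three alike; origin at the centre of its underside. Stands at the -y end of a grey rack (walls 36 mm high, pockets open at both x ends), foot 6 mm above the bench; grip it across the 44 mm near its top. One or two of the three are needed, by the gap
- spacer1: white plastic spacer plate, 44 wide (own x), 15 thick (y), 96 mm tall (z), 0.12 kg, three alike; origin at the centre of its underside. Stands at the middle of a grey rack (walls 36 mm high, pockets open at both x ends), foot 6 mm above the bench; grip it across the 44 mm near its top. One or two of the three are needed, by the gap
- spacer2: white plastic spacer plate, 44 wide (own x), 15 thick (y), 96 mm tall (z), 0.12 kg, three alike; origin at the centre of its underside. Stands at the +y end of a grey rack (walls 36 mm high, pockets open at both x ends), foot 6 mm above the bench; grip it across the 44 mm near its top. One or two of the three are needed, by the gap
- wedge: white plastic wedge, 40 mm wide (own x), point down, 0.09 kg. Origin at the middle of the blunt point's underside, 10 mm above the bench at the start. Face at y = +2 mm is upright and goes against the spacers; the other slopes 0.36 mm per mm, from y = -2 mm at the point to -25 mm at 64 mm above it, and goes against the carriage: 4 mm thick at the point, 27 mm at 64 mm
- wedge_head (a point): centre of the top of the wedge's head, 96 mm above its point, at own y = -11.5 mm. Head 56 (x) x 27 (y) x 30 mm; grip it across the 56 mm. It hangs by the head on two grey cheeks 76 mm high, head above them. The wedge fills 10 to 26 mm left beside the spacers, measured with the carriage home. Tight takes 5 to 15 N down
- reagent: bystander: closed amber bottle, 64 mm wide, 130 mm tall; origin at its underside
- small_beaker: bystander: empty glass beaker, 64 mm wide, 70 mm tall; origin at its underside
- sample_jar: bystander: small glass jar, 52 mm wide, 60 mm tall; origin at its underside
Things that resemble listed ones, but are neither listed nor needed, are in the scene too. What is shaped like the spacer1 but pink or red is not meant.

How it is judged:
By the outcome, as a careful person would: the job done as asked, in the order asked, and still so for the second after the job is handed in, while the arm keeps its last pose, push and grip.
It also fails if it takes over 67 s, if anything falls off the work surface, if the arm or the gripper's body presses on something with over 40 N, if the wrist force passes 120 N, or if a joint passes its speed limit or range.

### The arm

A 6-joint arm with a two-finger parallel gripper is mounted at the origin on the work surface. World frame = base frame: x ahead of the robot, y to its left, z up, the work surface at z = 0. Lengths are in m, angles in rad, forces in N, time in s.
With the tool pointing down it reaches from about 0.3 to 0.875 m from the base axis. Payload 6.4 kg.
Tool frame: the origin (TCP) lies on the centre line of the jaws, within the pads' length; the fingertips stand 17 mm ahead of it and the grasp point (between the pads) lies 2 mm behind it; z points along the fingers, x is the direction in which the jaws open and shut, and the axes are right-handed (so a half turn about z gives the same grasp; the last joint's range is limited). The gripper opens to 85 mm and grips with 20 to 120 N. Pads are 22 mm wide; open, the fingers measure 114 mm over their backs; the gripper's body (76 mm by 85 mm) begins 54 mm behind the grasp point. The pads swing forward as they close: fully open they stand 13 mm farther back than shut.
Start: joints at [-1.55, 0.181, 1.607, -0, 1.354, -0.206], TCP at [0.129, -0.56, 0.248] pointing down, gripper open.
Joint ranges: [-2.99, 2.99], [-0.89, 2.07], [0.3, 2.58], [-1.14, 4.28], [0, 2.63], [-3.12, 3.12]. Speed limits (rad/s): [2.57, 2.57, 3.01, 3.14, 3.14, 3.14].

### API

Orientations are given as a unit quaternion [w, x, y, z].
In Python, from bench import ctrl gives the robot as it stands.
- The arm moves only by the tool servo_tool, never from a script. Its argument "increments" is text: rows parted by semicolons, each of 5 numbers parted by spaces: the shift along the tool's x, y, z in cm, then the turn about the tool's z in rad, then the opening, from 0 (shut) to 1 (fully open). In form: dx dy dz yaw gripper; .... A call has 1 to 10 rows; each row shifts and turns the commanded pose from where the row before left it, along the tool's axes as they then stand; what a row does not reach is not made up. A row lasts 1/8 s, in which the tool goes at most 62.5 mm and 10.7 degrees, less where a joint would pass 70% of its speed; a pose out of reach is approached as far as the arm can. A call is refused whole if a number of a shift passes 6.25 or a number of a turn 0.188, either way. A call with a gripper value outside its range is refused whole. The fingers move at their own pace and stop on an object; the grip force is fixed at half the most. Time passes only in rows, so rows that do not move let the fingers close. It gives the time, the measured TCP pose, the force and the opening at its end, in the units of the state.
- ctrl.get_obs(): the state, without advancing time (a new reading comes with each control period).
- ctrl.camera(name): name is "side" or "top"; returns (picture, depth): 400x640x3 uint8, red, green, blue; 400x640 float32, m along the optical axis (not along the pixel's ray), 0 where there is no reading.
- ctrl.camera_params(name): a dict with "mtx" (3x3 intrinsics, pixels), "position" and "attitude" of the camera in the world. Camera axes: x right, y down, z forward; pixel columns grow to the right and rows downward; lengths in m; the calibration is good to about 2 mm. A picture is of the moment at which its call begins. camera_params takes no time and is no camera call.
- ctrl.hand_in(): hands the job in, once; it reports no verdict.
The state is a dict: "time_s": time; "q": joint angles; "dq": joint speeds; "joint_efforts": joint torques, N m; "eef_pos": TCP position; "eef_rot": TCP orientation; "wrist_force": force on the tool from outside, world axes, zero at the start; "torque": the same for the moment, N m; "opening": opening from 0.0 (shut) to 1.0 (fully open).
Only numpy, scipy, OpenCV 4.12 (cv2) and the standard library are available. Lean on these libraries where they do the work, as an engineer would, in place of code of your own. Each camera call takes 0.05 s, during which the arm holds its last target.

## Working session

There is one attempt and no reset: what is moved stays moved. The work goes in short steps, Python scripts to look and compute and a tool call to move; the robot and the scene stay as the last step left them, time stands still between calls to the robot, and variables do not carry over. Pictures are saved under pics/ and viewed, and the job is handed in when it is done.

Besides the shell and the picture viewer there is one more tool, called after "Request:" in YAML: its name, and indented under it one key for each argument. servo_tool: Moves the arm, as the interface text tells. Its arguments: {"type":"object","properties":{"increments":{"type":"string"}},"required":["increments"]}

```bash
ls; mkdir -p pics; python3 - <<'E'
from bench import ctrl
import cv2,numpy as np
o=ctrl.get_obs();print(o)
for n in("side","top"):
    p,d=ctrl.camera(n);cv2.imwrite(f"pics/{n}0.png",p[:,:,::-1]);np.savez(f"pics/{n}0.npz",p=p,d=d);print(n,ctrl.camera_params(n))
E
```

```text
pics
{'time_s': 0.0, 'q': array([-1.55028756e+00,  1.81568799e-01,  1.60801160e+00,  1.31285923e-05,
        1.35379116e+00, -2.06316370e-01]), 'dq': array([-0.00030807, -0.00013919, -0.00029992, -0.0012464 ,  0.00034158,
       -0.00100478]), 'joint_efforts': array([-1.48331787e-04, -4.44871724e+01, -3.51332724e+01, -2.94391566e-04,
        9.18369245e-03, -1.20132111e-05]), 'eef_pos': array([ 0.12930971, -0.55973409,  0.24736678]), 'eef_rot': array([-6.88664060e-04,  7.82585901e-01, -6.22541980e-01, -5.62945963e-04]), 'wrist_force': array([ 0.71234045, -0.85194442,  0.29549382]), 'torque': array([-0.00822228,  0.02391022, -0.03562961]), 'opening': 0.9993589770416232}
side {'mtx': array([[510.9454931 ,   0.        , 319.86576797],
       [  0.        , 510.9454931 , 196.42511037],
       [  0.        ,   0.        ,   1.        ]]), 'position': array([0.43215259, 0.77291596, 0.68032738]), 'attitude': array([ 0.04329738, -0.11615474,  0.89450116, -0.4295359 ])}
top {'mtx': array([[486.808282  ,   0.        , 318.32676998],
       [  0.        , 486.808282  , 207.82512657],
       [  0.        ,   0.        ,   1.        ]]), 'position': array([0.39286379, 0.10246686, 0.96718974]), 'attitude': array([ 0.07437512, -0.6910516 ,  0.71479701, -0.07733861])}
```

View pics/side0.png

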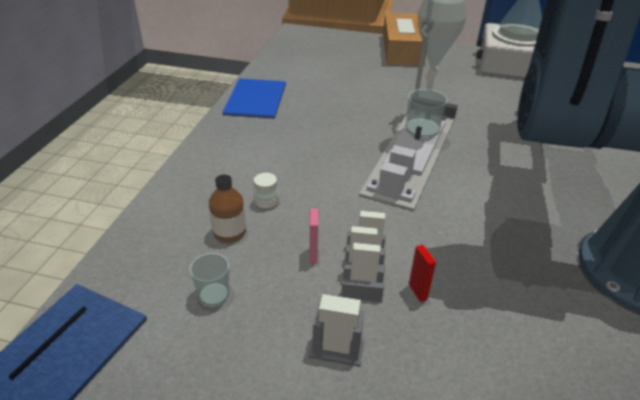

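View pics/top0.png

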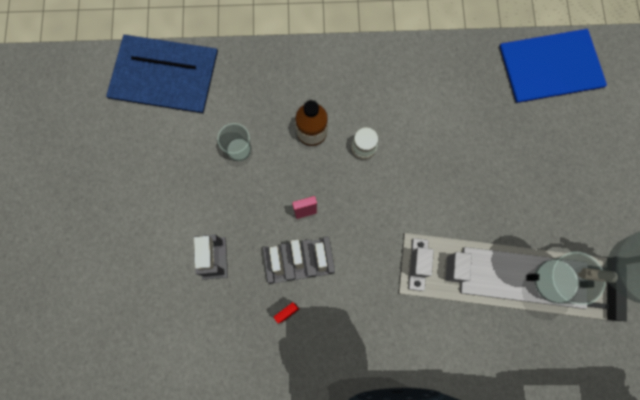

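```bash
cat > h.py <<'E'
import numpy as np,cv2
from scipy.spatial.transform import Rotation as R
from bench import ctrl
def cam(n):
    c=ctrl.camera_params(n);q=c["attitude"];return c["mtx"],c["position"],R.from_quat([q[1],q[2],q[3],q[0]]).as_matrix()
def ray(n,uv,z):
    K,p,Rm=cam(n);uv=np.atleast_2d(uv).astype(float)
    d=np.c_[uv,np.ones(len(uv))]@np.linalg.inv(K).T@Rm.T
    return p+d*((z-p[2])/d[:,2])[:,None]
def cloud(n,d):
    K,p,Rm=cam(n);v,u=np.mgrid[:400,:640]
    c=np.stack([(u-K[0,2])/K[0,0]*d,(v-K[1,2])/K[1,1]*d,d],-1)
    return c@Rm.T+p
def proj(n,P):
    K,p,Rm=cam(n);c=(np.atleast_2d(P)-p)@Rm;c=c@K.T;return c[:,:2]/c[:,2:]
E
python3 - <<'E'
from h import *
a=np.load("pics/top0.npz");p,d=a["p"],a["d"]
X=cloud("top",d)
for u,v in[(100,200),(300,350),(205,250),(275,258),(297,252),(320,255),(422,260),(462,263)]:
    print(u,v,X[v,u].round(4),p[v,u])
def crop(n,u0,v0,w,h,s):
    q=np.load(f"pics/{n}0.npz")["p"][v0:v0+h,u0:u0+w,::-1]
    return cv2.resize(q,None,fx=s,fy=s,interpolation=cv2.INTER_CUBIC)
cv2.imwrite("pics/c1.png",crop("top",180,220,160,80,5))
cv2.imwrite("pics/c2.png",crop("top",395,225,110,75,7))
cv2.imwrite("pics/c3.png",crop("side",360,90,110,120,5))
E
```

```text
100 200 [ 6.354e-01  5.396e-01 -5.000e-04] [116 117 110]
300 350 [3.271e-01 1.392e-01 1.000e-04] [67 68 64]
205 250 [0.5109 0.2994 0.1064] [192 198 195]
275 258 [0.4932 0.1759 0.1002] [192 198 198]
297 252 [0.5021 0.1363 0.1039] [192 198 198]
320 255 [0.4956 0.0955 0.1022] [192 198 199]
422 260 [ 0.4837 -0.0922  0.0709] [184 184 183]
462 263 [ 0.4754 -0.1641  0.0748] [178 177 175]
```

View pics/c1.png

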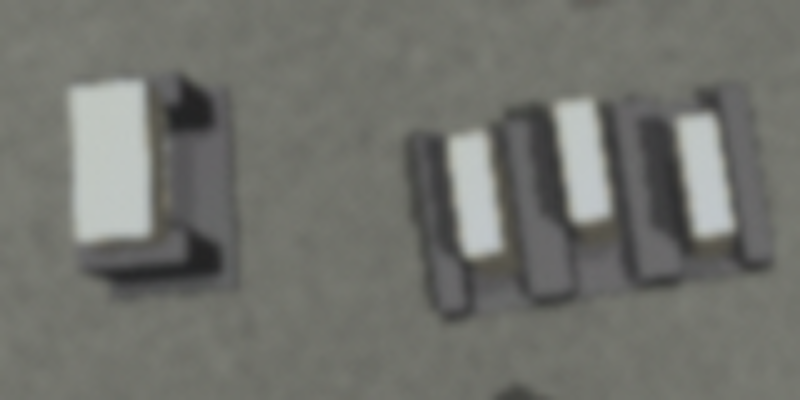

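View pics/c2.png

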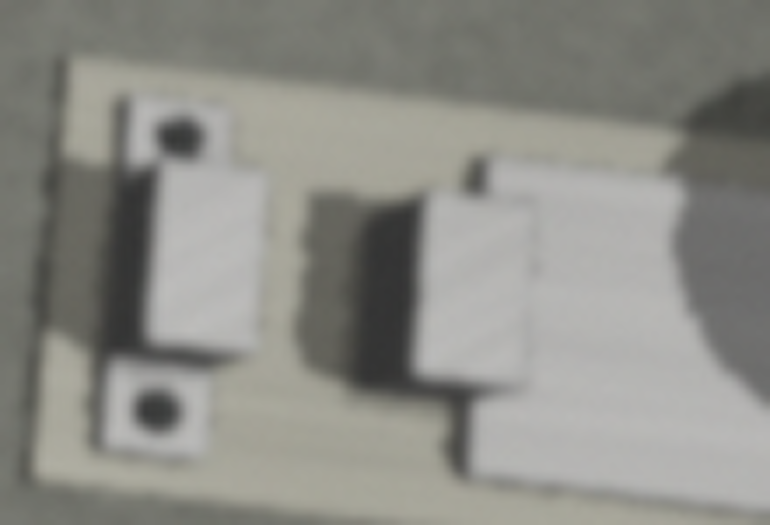

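View pics/c3.png

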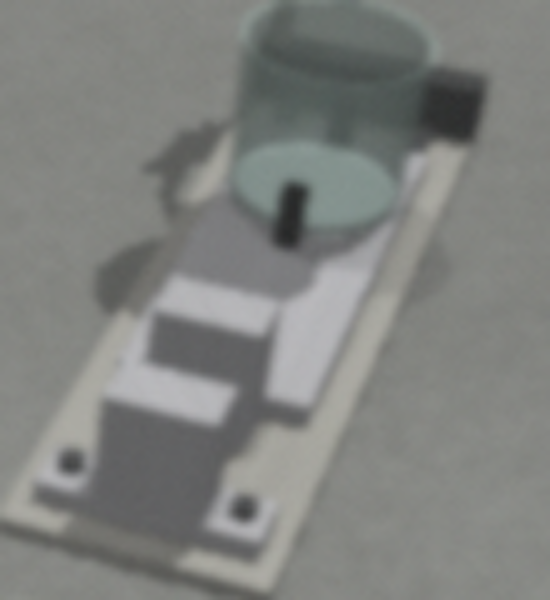

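```bash
cat > meas.py <<'E'
from h import *
def tops(n,p,d,z,zr,box,minb=100,up=4):
    X=cloud(n,d)
    m=((X[...,2]>zr[0])&(X[...,2]<zr[1])&(p.min(-1)>minb)&(X[...,0]>box[0])&(X[...,0]<box[1])&(X[...,1]>box[2])&(X[...,1]<box[3])).astype(np.uint8)
    out=[]
    for c in cv2.findContours(m,cv2.RETR_EXTERNAL,cv2.CHAIN_APPROX_NONE)[0]:
        if cv2.contourArea(c)<25: continue
        # refined: dense edge via upsampled gray thresholding
        u,v,w,h=cv2.boundingRect(c);u-=5;v-=5;w+=10;h+=10
        g=cv2.resize(p[v:v+h,u:u+w].min(-1),None,fx=8,fy=8,interpolation=cv2.INTER_LINEAR)
        out.append((u,v,w,h))
        _,b=cv2.threshold(g,minb,255,cv2.THRESH_BINARY)
        cs=cv2.findContours(b,cv2.RETR_EXTERNAL,cv2.CHAIN_APPROX_NONE)[0]
        cc=max(cs,key=cv2.contourArea)[:,0,:]
        uv=(cc+.5)/8-.5+[u,v]
        P=ray(n,uv,z)[:,:2]
        (cx,cy),sz,ang=cv2.minAreaRect((P*1000).astype(np.float32))
        print(n,"px",(u+w/2,v+h/2),"rect c",round(cx,1),round(cy,1),"size",np.round(sz,1),"ang",round(ang,1), "long-axis box",np.round(cv2.boxPoints(((cx,cy),sz,ang)),1).tolist())
    return m
E
python3 - <<'E'
from meas import *
for n in("top","side"):
    a=np.load(f"pics/{n}0.npz");p,d=a["p"],a["d"]
    print("spacers");tops(n,p,d,.102,(.092,.11),(.42,.56,.06,.22),150)
    print("wedge");tops(n,p,d,.106,(.098,.112),(.42,.56,.25,.36),150)
    print("stop/jaw");tops(n,p,d,.072,(.064,.08),(.42,.56,-.2,-.05),160)
o=ctrl.get_obs();q=o["eef_rot"];Rm=R.from_quat([q[1],q[2],q[3],q[0]]).as_matrix();print(Rm.round(3))
E
```

```text
spacers
top px (275.0, 259.0) rect c 492.6 176.6 size [43.1 13.6] ang 7.2 long-axis box [[470.29998779296875, 180.60000610351562], [472.1000061035156, 167.10000610351562], [514.7999877929688, 172.5], [513.0999755859375, 186.0]]
top px (321.0, 255.0) rect c 496.6 94.5 size [42.8 13.5] ang 7.3 long-axis box [[474.6000061035156, 98.4000015258789], [476.29998779296875, 85.0999984741211], [518.7000122070312, 90.5], [517.0, 103.9000015258789]]
top px (296.5, 252.0) rect c 503.4 137.8 size [43.  13.6] ang 7.4 long-axis box [[481.20001220703125, 141.6999969482422], [482.8999938964844, 128.3000030517578], [525.5999755859375, 133.8000030517578], [523.7999877929688, 147.3000030517578]]
wedge
top px (202.0, 252.0) rect c 508.5 305.6 size [56.  27.2] ang 3.1 long-axis box [[479.79998779296875, 317.70001220703125], [481.20001220703125, 290.5], [537.2000122070312, 293.5], [535.7000122070312, 320.70001220703125]]
stop/jaw
top px (463.5, 266.0) rect c 470.3 -171.0 size [39.7 68.4] ang 84.1 long-axis box [[434.20001220703125, -187.1999969482422], [502.29998779296875, -194.3000030517578], [506.29998779
[... 1068 characters left out ...]
319.20001220703125], [480.29998779296875, 290.70001220703125], [537.2999877929688, 294.1000061035156], [535.5999755859375, 322.6000061035156]]
stop/jaw
side px (393.0, 168.0) rect c 487.6 -88.5 size [81.9 56.5] ang 79.5 long-axis box [[452.29998779296875, -123.5999984741211], [507.8999938964844, -134.0], [522.7999877929688, -53.400001525878906], [467.29998779296875, -43.099998474121094]]
side px (404.0, 151.0) rect c 463.3 -156.5 size [63.7 48.3] ang 2.6 long-axis box [[430.3999938964844, -133.8000030517578], [432.6000061035156, -182.0], [496.29998779296875, -179.1999969482422], [494.1000061035156, -130.89999389648438]]
[[ 0.225 -0.974 -0.   ]
 [-0.974 -0.225  0.002]
 [-0.002 -0.    -1.   ]]
```

```bash
cat > gap.py <<'E'
from h import *
def edge(n,p,a,b,sgn,z=.072,ch=2,hw=4):
    # a,b approx px end points; sample normals, max gradient of channel with sign along +normal
    a=np.array(a,float);b=np.array(b,float);t=(b-a)/np.linalg.norm(b-a);nn=np.array([-t[1],t[0]])
    img=p[...,ch].astype(np.float32) if ch<3 else p.astype(np.float32).mean(-1)
    s=np.arange(-hw,hw+.01,.1);pts=[]
    for k in np.linspace(.15,.85,25):
        c=a+(b-a)*k;L=c+s[:,None]*nn
        pr=cv2.remap(img,L[:,0].astype(np.float32).reshape(-1,1),L[:,1].astype(np.float32).reshape(-1,1),cv2.INTER_LINEAR)[:,0]
        g=np.gradient(cv2.GaussianBlur(pr.reshape(-1,1),(1,11),2)[:,0])*sgn
        g=np.clip(g,0,None);i=g.argmax();w=slice(max(0,i-8),i+9)
        pts.append(c+nn*(s[w]*g[w]).sum()/max(g[w].sum(),1e-6))
    pts=np.array(pts,np.float32)
    vx,vy,x0,y0=cv2.fitLine(pts,cv2.DIST_HUBER,0,.01,.01).ravel()
    t=np.array([vx,vy]);o=np.array([x0,y0]);
    e=[o+t*((q-o)@t) for q in(a,b)]
    r=np.abs((pts-o)@np.array([-vy,vx])).mean()
    return ray(n,e,z)[:,:2]*1000,np.array(e),r
E
python3 - <<'E'
from gap import *
a=np.load("pics/top0.npz")["p"]
f=lambda x,y,o,s:((x+.5)/s-.5+o[0],(y+.5)/s-.5+o[1])
def rep(n,p,E):
    W={}
    for k,(A,B,sg) in E.items():
        best={}
        P,e,r=edge(n,p,A,B,sg);W[k]=P
        d=P[1]-P[0];print(n,k,P.round(1).tolist(),"px",e.round(1).tolist(),"res",round(float(r),2),"len",np.linalg.norm(d).round(1),"dir deg",np.degrees(np.arctan2(d[1],d[0])).round(1))
    S,J=W["stop"],W["jaw"]
    t=(S[1]-S[0])+(J[1]-J[0]);t/=np.linalg.norm(t);nn=np.array([-t[1],t[0]])
    print("gap",abs((J.mean(0)-S.mean(0))@nn).round(2))
# normal nn=(-ty,tx): for downwards line t=(0,1) nn=(-1,0): left
T=(395,225)
rep("top",a,{"stop":(f(265,170,T,7),f(254,352,T,7),+1),"jaw":(f(424,193,T,7),f(410,380,T,7),-1)})
b=np.load("pics/side0.npz")["p"];S=(360,90)
# line left->right t=(1,0) nn=(0,1) down ; 
rep("side",b,{"stop":(f(124,363,S,5),f(237,388,S,5),+1),"jaw":(f(155,313,S,5),f(270,333,S,5),-1)})
E
```

```text
top stop [[503.5, -113.5], [456.0, -105.8]] px [[432.8, 248.9], [430.8, 274.9]] res 0.15 len 48.1 dir deg 170.8
top jaw [[496.0, -154.1], [447.3, -146.3]] px [[455.1, 252.1], [453.3, 278.9]] res 0.18 len 49.3 dir deg 170.9
gap 41.26
side stop [[502.6, -113.1], [454.9, -105.6]] px [[384.7, 161.2], [407.1, 166.8]] res 0.16 len 48.3 dir deg 171.0
side jaw [[495.3, -152.5], [446.2, -143.9]] px [[390.8, 151.5], [413.3, 157.3]] res 0.15 len 49.9 dir deg 170.0
gap 39.66
```

```bash
python3 - <<'E'
from h import *
q=np.load("pics/side0.npz")["p"][285:370,290:390,::-1]
cv2.imwrite("pics/w1.png",cv2.resize(cv2.convertScaleAbs(q,alpha=1.3),None,fx=6,fy=6,interpolation=cv2.INTER_CUBIC))
q=np.load("pics/top0.npz")["p"][225:290,185:245,::-1]
cv2.imwrite("pics/w2.png",cv2.resize(cv2.convertScaleAbs(q,alpha=1.5),None,fx=9,fy=9,interpolation=cv2.INTER_CUBIC))
for n in("top","side"):
    X=cloud(n,np.load(f"pics/{n}0.npz")["d"])
    if n=="top": print((X[250,198:228]*1000).round(0).astype(int).tolist())
    else: print((X[295:362:3,338]*1000).round(0).astype(int).tolist())
E
```

```text
[[511, 312, 106], [511, 310, 105], [511, 309, 105], [511, 307, 106], [511, 305, 105], [511, 303, 107], [511, 302, 103], [511, 299, 106], [511, 298, 106], [511, 296, 105], [511, 294, 106], [510, 292, 108], [511, 292, 100], [512, 292, 93], [513, 292, 85], [393, 102, 967], [524, 304, 7], [524, 302, 6], [524, 301, 5], [524, 299, 4], [524, 297, 6], [524, 295, 6], [524, 292, 7], [524, 291, 5], [523, 288, 8], [524, 287, 5], [524, 285, 4], [523, 283, 6], [524, 282, -1], [524, 280, -1]]
[[529, 202, -1], [512, 297, 106], [511, 303, 106], [510, 308, 106], [509, 314, 107], [508, 318, 105], [507, 322, 105], [507, 321, 96], [506, 320, 88], [506, 320, 82], [506, 321, 76], [505, 320, 68], [505, 320, 61], [505, 321, 56], [505, 319, 45], [504, 318, 36], [504, 320, 32], [504, 318, 22], [503, 321, 18], [503, 319, 8], [502, 323, 6], [501, 328, 7], [500, 333, 6]]
```

View pics/w1.png

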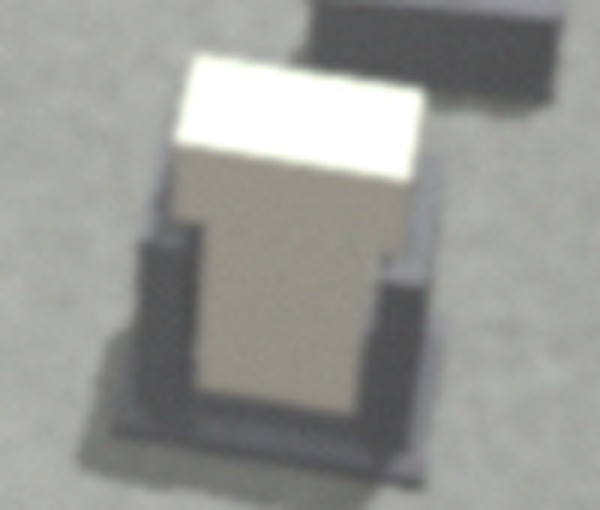

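View pics/w2.png

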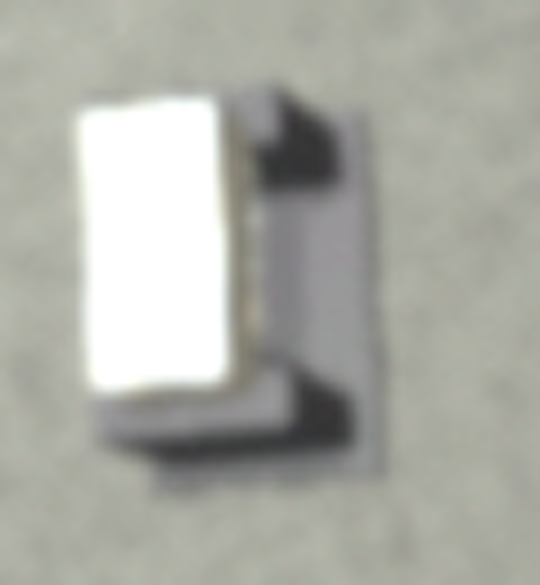

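Request:
servo_tool:
  increments: "0 0 0 -0.184 1; 0 0 0 -0.184 1; 0 0 0 -0.184 1; 0 0 0 -0.184 1; 0 0 0 -0.184 1; 0 0 0 -0.184 1; 0 0 0 -0.184 1; 0 0 0 -0.181 1"

```text
time_s: 1.1
eef_pos: [0.1293, -0.5599, 0.2477]
eef_rot: [-0.001, 0.998, 0.065, 0.0]
wrist_force: [-0.2, 0.4, -0.2]
opening: 1.001
```

```bash
cat > to.py <<'E'
import sys
from h import *
# usage: to.py x y z(mm) angle(deg)  -> tool deltas in cm (translation done AFTER turning? both reported)
o=ctrl.get_obs();q=o["eef_rot"];Rm=R.from_quat([q[1],q[2],q[3],q[0]]).as_matrix()
p=o["eef_pos"]*1000;a=np.degrees(np.arctan2(Rm[1,0],Rm[0,0]))
print("t",round(o["time_s"],2),"pos",p.round(1),"ang",a.round(2),"tilt",Rm[:,2].round(4),"F",o["wrist_force"].round(1),"open",round(o["opening"],3),"q",o["q"].round(2))
if len(sys.argv)>4:
    t=np.array([float(v) for v in sys.argv[1:4]]);ta=float(sys.argv[4])
    yaw=-np.radians((ta-a+180)%360-180)
    d=t-p
    R2=R.from_euler('z',np.radians(ta)).as_matrix()@np.diag([1,-1,-1])
    print("delta cm now-axes",(Rm.T@d/10).round(3),"axes-after-turn",(R2.T@d/10).round(3),"yaw",yaw.round(4))
E
python3 to.py 496.3 95.3 160 7.2
```

```text
t 1.1 pos [ 129.3 -559.9  247.7] ang 7.51 tilt [-0.      0.0011 -1.    ] F [-0.2  0.4 -0.2] open 1.001 q [-1.55  0.18  1.61  0.    1.35 -1.68]
delta cm now-axes [ 44.943 -60.159   8.845] axes-after-turn [ 44.622 -60.407   8.774] yaw 0.0053
```

Request:
servo_tool:
  increments: "2.5 -3.4 0 0 1; 3 -4 0 0 1; 3 -4 0 0 1; 3 -4 0 0 1; 3 -4 0 0 1; 3 -4 0 0 1; 3 -4 0 0 1; 3 -4 0 0 1; 3 -4 0 0 1; 3 -4 0 0.005 1"

```text
time_s: 2.35
eef_pos: [0.3733, -0.131, 0.2482]
eef_rot: [0.0, 0.998, 0.06, 0.0]
wrist_force: [0.4, 0.3, -0.0]
opening: 1.002
```

```bash
python3 to.py 496.3 95.3 160 7.2
```

```text
t 2.35 pos [ 373.3 -131.   248.2] ang 6.85 tilt [ 2.e-04 -1.e-04 -1.e+00] F [ 0.4  0.3 -0. ] open 1.002 q [-0.64 -0.25  2.03  0.    1.37 -0.76]
delta cm now-axes [ 14.912 -21.      8.821] axes-after-turn [ 15.04  -20.908   8.821] yaw -0.006
```

Request:
servo_tool:
  increments: "3 -4.2 1 -0.005 1; 3 -4.2 1.2 0 1; 3 -4.2 1.5 0 1; 3 -4.2 1.5 0 1; 2 -2.9 1.6 0 1; 0.95 -1.3 2 0 1; 0 0 0 0 1; 0 0 0 0 1"

```text
time_s: 3.35
eef_pos: [0.4951, 0.0939, 0.1606]
eef_rot: [0.0, 0.998, 0.062, -0.0]
wrist_force: [0.5, -0.6, 1.2]
opening: 1.0
```

```bash
python3 to.py 496.3 95.3 94 7.2; python3 - <<'E'
from h import *
for n in("side","top"):
    p,d=ctrl.camera(n);np.savez(f"pics/{n}1.npz",p=p,d=d)
    c=proj(n,[.5,.1,.12])[0].astype(int);u,v=max(c[0]-100,0),max(c[1]-75,0)
    cv2.imwrite(f"pics/{n}1.png",cv2.resize(p[v:v+150,u:u+200,::-1],None,fx=4,fy=4))
E
```

```text
t 3.35 pos [495.1  93.9 160.6] ang 7.16 tilt [-3.e-04 -2.e-04 -1.e+00] F [ 0.5 -0.6  1.2] open 1.0 q [-0.05  0.12  1.86 -0.    1.16 -0.17]
delta cm now-axes [ 0.137 -0.127  6.656] axes-after-turn [ 0.135 -0.125  6.656] yaw -0.0007
```

View pics/side1.png

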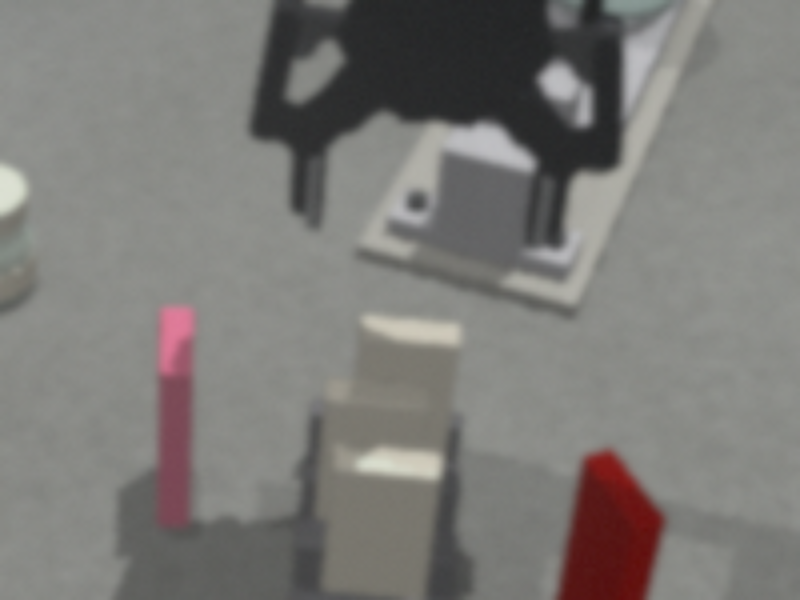

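View pics/top1.png

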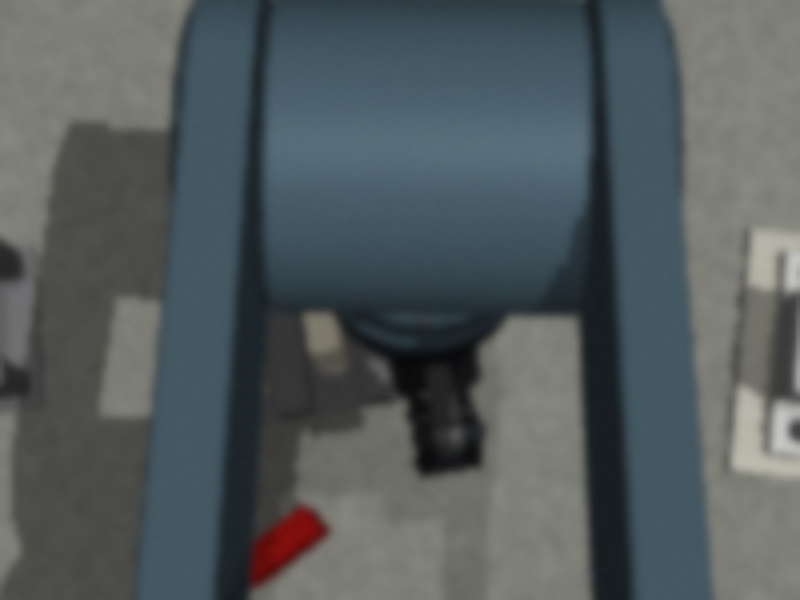

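Request:
servo_tool:
  increments: "0.13 -0.13 1.5 0 1; 0 0 2 0 1; 0 0 1.6 0 1; 0 0 0.9 0 1; 0 0 0.5 0 1; 0 0 0 0 1; 0 0 0 0 0; 0 0 0 0 0; 0 0 0 0 0; 0 0 0 0 0"

```text
time_s: 4.7
eef_pos: [0.4967, 0.0957, 0.096]
eef_rot: [0.0, 0.998, 0.063, 0.0]
wrist_force: [-1.8, 0.3, 6.2]
opening: 0.502
```

```bash
python3 to.py 496.3 95.3 94 7.2
```

```text
t 4.7 pos [496.7  95.7  96. ] ang 7.17 tilt [ 8.e-04 -1.e-04 -1.e+00] F [-1.8  0.3  6.2] open 0.502 q [-0.04  0.23  1.9  -0.    1.02 -0.17]
delta cm now-axes [-0.049  0.038  0.203] axes-after-turn [-0.049  0.038  0.203] yaw -0.0005
```

Request:
servo_tool:
  increments: "0 0 -0.8 0 0; 0 0 -2 0 0; 0 0 -3 0 0; 0 0 -3 0 0; 0 0 -1.4 0 0; 0 0 0 0 0"

```text
time_s: 5.45
eef_pos: [0.4969, 0.0957, 0.198]
eef_rot: [0.0, 0.998, 0.062, 0.001]
wrist_force: [-0.2, -0.5, -2.5]
opening: 0.505
```

```bash
python3 to.py 477.3 -119.9 196 -9.3
```

```text
t 5.45 pos [496.9  95.7 198. ] ang 7.16 tilt [ 1.9e-03 -1.0e-04 -1.0e+00] F [-0.2 -0.5 -2.5] open 0.505 q [-0.04  0.08  1.83  0.    1.23 -0.17]
delta cm now-axes [-4.632 21.151  0.198] axes-after-turn [ 1.552 21.597  0.2  ] yaw 0.2873
```

Request:
servo_tool:
  increments: "0 0 0 0.144 0; 0 0 0 0.143 0; 0.2 2.6 0 0 0; 0.3 4 0 0 0; 0.35 5 0 0 0; 0.35 5 0 0 0; 0.25 3.5 0 0 0; 0.1 1.5 0 0 0; 0 0 0 0 0; 0 0 0 0 0"

```text
time_s: 6.7
eef_pos: [0.4766, -0.1187, 0.1967]
eef_rot: [-0.0, 0.997, -0.08, -0.0]
wrist_force: [0.6, 0.0, -2.1]
opening: 0.502
```

```bash
python3 to.py 477.3 -119.9 100 -9.3;  python3 - <<'E'
from h import *
for n in("side","top"):
    p,d=ctrl.camera(n);np.savez(f"pics/{n}2.npz",p=p,d=d)
    c=proj(n,[.48,-.12,.1])[0].astype(int);u,v=max(c[0]-80,0),max(c[1]-60,0);print(u,v)
    cv2.imwrite(f"pics/{n}2.png",cv2.resize(p[v:v+120,u:u+160,::-1],None,fx=5,fy=5,interpolation=cv2.INTER_CUBIC))
E
```

```text
t 6.7 pos [ 476.6 -118.7  196.7] ang -9.23 tilt [-9.e-04  1.e-03 -1.e+00] F [ 0.6  0.  -2.1] open 0.502 q [-0.49  0.05  1.86  0.    1.23 -0.33]
delta cm now-axes [0.094 0.117 9.67 ] axes-after-turn [0.084 0.108 9.67 ] yaw 0.0012
317 89
361 199
```

View pics/side2.png

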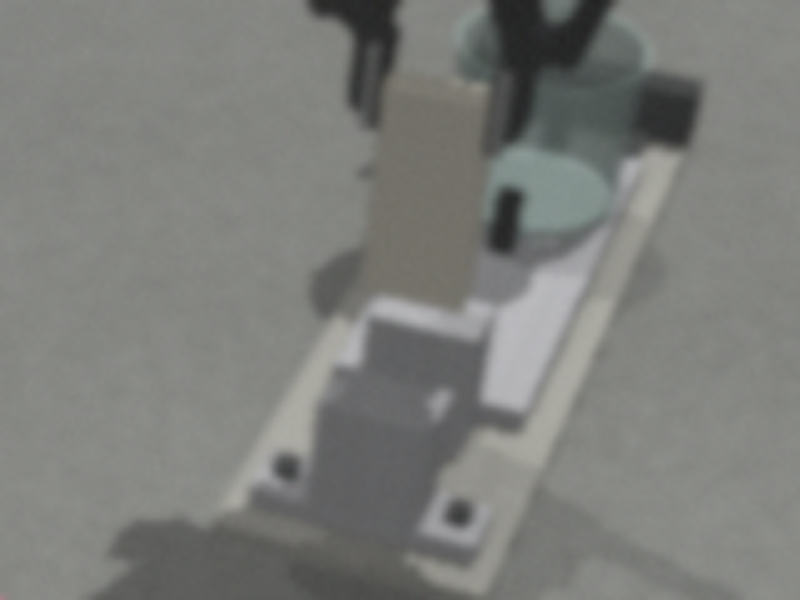

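View pics/top2.png

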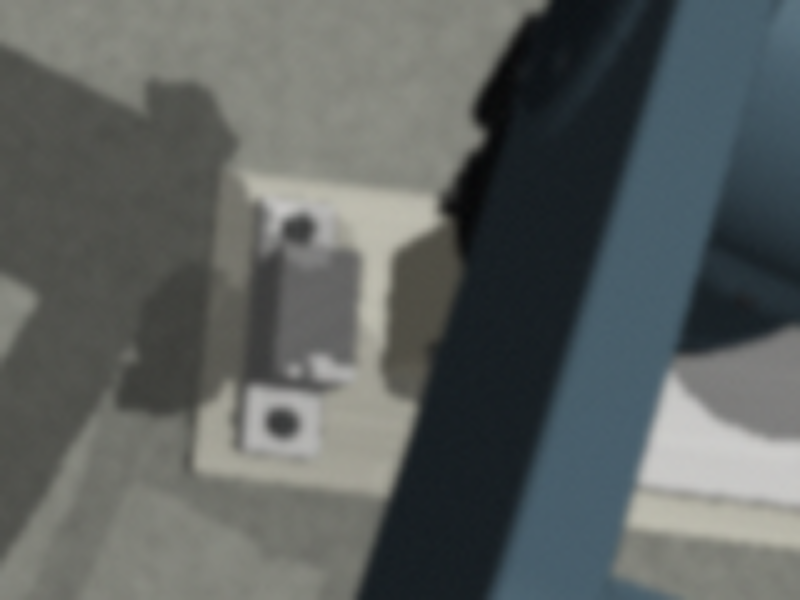

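```bash
cat > face.py <<'E'
from h import *
STOP=np.array([479.0,-109.5]);ANG=np.radians(-9.3)
ex=np.array([np.cos(ANG),np.sin(ANG)]);ey=np.array([-ex[1],ex[0]])
def stopframe(X): # mm, x,y rel stop_face, z above bench
    d=X[...,:2]*1000-STOP;return np.stack([d@ex,d@ey,X[...,2]*1000],-1)
def fp(n,d,u0,u1,v0,v1):
    P=stopframe(cloud(n,d))[v0:v1,u0:u1].reshape(-1,3)
    A=np.c_[P[:,0],P[:,2],np.ones(len(P))]
    m=np.abs(P[:,1]-np.median(P[:,1]))<8
    c=np.linalg.lstsq(A[m],P[m,1],rcond=None)[0]
    print(n,"n",m.sum(),"mean",P[m].mean(0).round(2),"slope x,z",c[:2].round(3))
E
python3 - <<'E'
from face import *
d=np.load("pics/side2.npz")["d"]
fp("side",d,395,412,110,145)
P=stopframe(cloud("side",d))
print("row across spacer",P[130,388:418].round(0).astype(int).tolist())
d=np.load("pics/side0.npz")["d"]
fp("side",d,385,405,174,190) #stop +y face, true -> +30
fp("side",d,393,412,158,161)
E
```

```text
side n 588 mean [ -3.69  -1.51 160.48] slope x,z [0.021 0.007]
row across spacer [[85, -240, -1], [82, -241, -1], [21, -1, 147], [19, -2, 148], [18, -2, 148], [15, 1, 150], [13, -2, 149], [11, -2, 149], [9, 0, 151], [8, -4, 149], [5, 0, 152], [3, 1, 154], [2, -3, 152], [-1, 0, 154], [-3, 0, 154], [-4, -3, 153], [-7, -2, 155], [-8, -2, 155], [-11, 0, 157], [-13, 0, 157], [-14, -2, 156], [-17, 1, 158], [-18, -5, 156], [-20, -3, 157], [-21, -6, 156], [-22, -13, 153], [12, -205, 37], [8, -194, 44], [4, -188, 49], [3, -193, 46]]
side n 289 mean [-7.14 29.71 49.4 ] slope x,z [0.027 0.005]
side n 57 mean [ -3.22 -40.09  60.21] slope x,z [0.081 0.259]
```

Request:
servo_tool:
  increments: "0.05 0.2 0 0 0; 0 0 2 0 0; 0 0 3 0 0; 0 0 2.4 0 0; 0 0 1.4 0 0; 0 0 0.6 0 0; 0 0 0.1 0 0; 0 0 0 0 0"

```text
time_s: 7.8
eef_pos: [0.4776, -0.1223, 0.1031]
eef_rot: [0.0, 0.997, -0.081, 0.001]
wrist_force: [0.4, -0.2, -2.0]
opening: 0.5
```

```bash
python3 to.py 477.3 -119.9 98 -9.3;  python3 - <<'E'
from face import *
n="side"
p,d=ctrl.camera(n);np.savez(f"pics/{n}3.npz",p=p,d=d)
u,v=340,90
cv2.imwrite(f"pics/{n}3.png",cv2.resize(p[v:v+120,u:u+160,::-1],None,fx=5,fy=5,interpolation=cv2.INTER_CUBIC))
E
```

```text
t 7.8 pos [ 477.6 -122.3  103.1] ang -9.28 tilt [ 1.3e-03 -7.0e-04 -1.0e+00] F [ 0.4 -0.2 -2. ] open 0.5 q [-0.49  0.19  1.93  0.    1.03 -0.33]
delta cm now-axes [-0.069 -0.228  0.505] axes-after-turn [-0.069 -0.228  0.505] yaw 0.0004
```

View pics/side3.png

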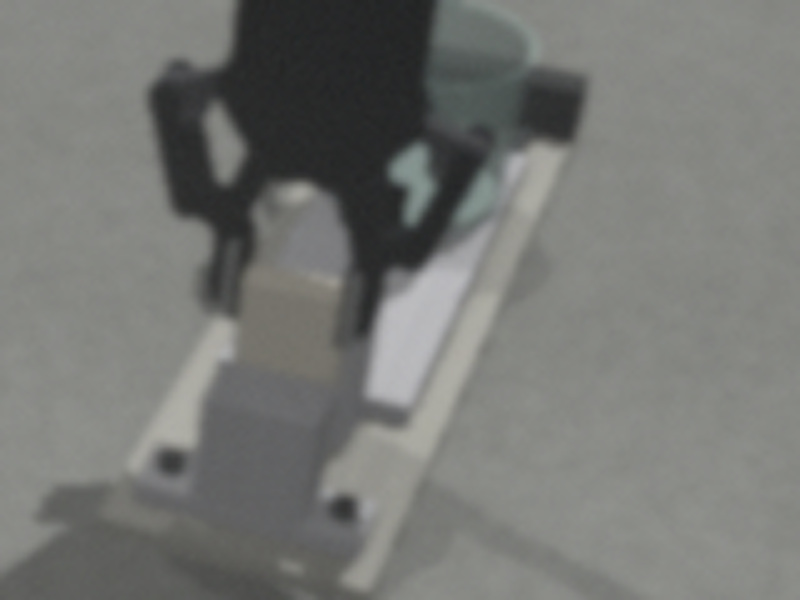

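Request:
servo_tool:
  increments: "0 -0.2 0.2 0 0; 0 0 0.2 0 0; 0 0 0.05 0 0; 0 0 0.05 0 0; 0 0 0 0 0"

```text
time_s: 8.48
eef_pos: [0.4774, -0.1201, 0.098]
eef_rot: [0.0, 0.997, -0.081, -0.0]
wrist_force: [-1.9, 0.6, 7.0]
opening: 0.501
```

```bash
python3 to.py 477.3 -119.9 98 -9.3
```

```text
t 8.47 pos [ 477.4 -120.1   98. ] ang -9.27 tilt [-1.e-04 -1.e-04 -1.e+00] F [-1.9  0.6  7. ] open 0.501 q [-0.49  0.2   1.93 -0.    1.02 -0.33]
delta cm now-axes [-0.016 -0.016  0.001] axes-after-turn [-0.016 -0.016  0.001] yaw 0.0005
```

Request:
servo_tool:
  increments: "0 -0.1 -0.06 0 0; 0 -0.1 0 0 0; 0 0 0 0 0"

```text
time_s: 8.85
eef_pos: [0.4779, -0.1183, 0.0981]
eef_rot: [0.0, 0.997, -0.081, 0.0]
wrist_force: [-0.5, -1.4, 1.9]
opening: 0.502
```

Request:
servo_tool:
  increments: "0 -0.08 0 0 0; 0 0 0 0 0"

```text
time_s: 9.1
eef_pos: [0.4781, -0.1175, 0.098]
eef_rot: [0.0, 0.997, -0.081, 0.0]
wrist_force: [-0.3, -1.5, 2.7]
opening: 0.501
```

Request:
servo_tool:
  increments: "0 -0.06 0 0 0; 0 0 0 0 0"

```text
time_s: 9.35
eef_pos: [0.4781, -0.1171, 0.0981]
eef_rot: [0.0, 0.997, -0.081, 0.0]
wrist_force: [-0.9, -4.7, 1.7]
opening: 0.495
```

Request:
servo_tool:
  increments: "0 -0.06 0 0 0; 0 0 0 0 0"

```text
time_s: 9.6
eef_pos: [0.4781, -0.1171, 0.0981]
eef_rot: [0.001, 0.997, -0.081, 0.0]
wrist_force: [-0.7, -8.0, 2.2]
opening: 0.501
```

Request:
servo_tool:
  increments: "0 0.06 0 0 0; 0 0 0 0 1; 0 0 0 0 1; 0 0 0 0 1; 0 0 -0.8 0 1; 0 0 -2 0 1; 0 0 -3 0 1; 0 0 -2 0 1; 0 0 0 0 1"

```text
time_s: 10.72
eef_pos: [0.4791, -0.1172, 0.178]
eef_rot: [0.001, 0.997, -0.081, 0.002]
wrist_force: [-0.1, 0.4, -0.2]
opening: 0.998
```

```bash
python3 to.py 503.2 138.5 175 7.2;  python3 - <<'E'
from face import *
n="side"
p,d=ctrl.camera(n);np.savez(f"pics/{n}4.npz",p=p,d=d)
u,v=340,90
cv2.imwrite(f"pics/{n}4.png",cv2.resize(p[v:v+120,u:u+160,::-1],None,fx=5,fy=5,interpolation=cv2.INTER_CUBIC))
E
```

```text
t 10.72 pos [ 479.1 -117.2  178. ] ang -9.27 tilt [ 0.0039 -0.0019 -1.    ] F [-0.1  0.4 -0.2] open 0.998 q [-0.48  0.07  1.88  0.    1.19 -0.32]
delta cm now-axes [ -1.748 -25.62    0.256] axes-after-turn [  5.59  -25.063   0.295] yaw -0.2875
```

View pics/side4.png

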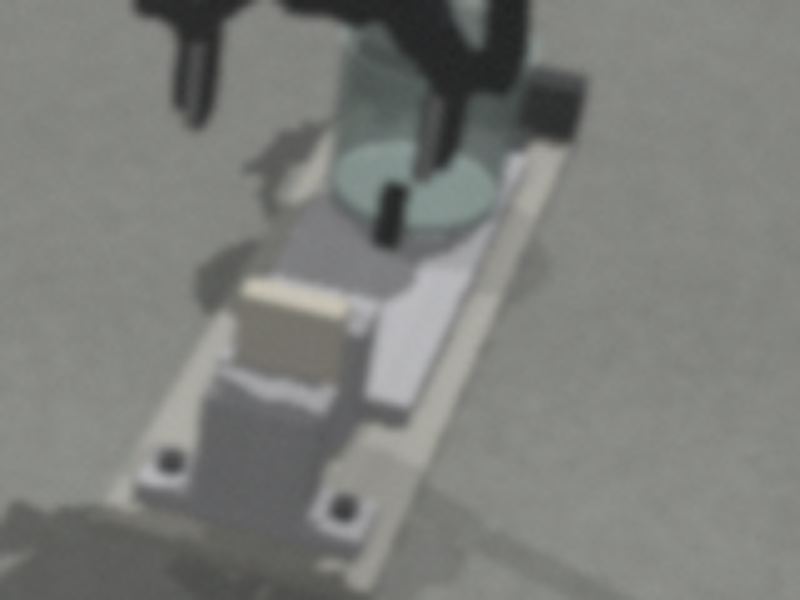

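Request:
servo_tool:
  increments: "0 0 0 -0.144 1; 0 0 0 -0.143 1; 0.7 -3.1 0 0 1; 1.1 -5 0 0 1; 1.2 -5.4 0 0 1; 1.2 -5.4 0 0 1; 0.9 -4.1 0 0 1; 0.5 -2.1 1 0 1; 0 0 2 0 1; 0 0 0.5 0 1"

```text
time_s: 12.02
eef_pos: [0.5002, 0.1396, 0.1384]
eef_rot: [-0.0, 0.998, 0.063, -0.002]
wrist_force: [-0.4, -0.9, 0.4]
opening: 1.0
```

```bash
python3 to.py 503.2 138.5 96 7.2
```

```text
t 12.03 pos [500.2 139.6 138.4] ang 7.2 tilt [-4.8e-03 -2.0e-04 -1.0e+00] F [-0.4 -0.9  0.4] open 1.0 q [ 0.04  0.19  1.84 -0.    1.12 -0.08]
delta cm now-axes [0.3   0.15  4.236] axes-after-turn [0.279 0.149 4.238] yaw 0.0001
```

Request:
servo_tool:
  increments: "0.1 0.05 1.5 0 1; 0 0 1.7 0 1; 0 0 0.6 0 1; 0 0 0.2 0 1; 0 0 0 0 1; 0 0 0 0 1"

```text
time_s: 12.78
eef_pos: [0.5036, 0.139, 0.1015]
eef_rot: [0.0, 0.998, 0.062, 0.001]
wrist_force: [0.5, -0.3, -0.1]
opening: 0.998
```

```bash
python3 to.py 503.2 138.5 96 7.2
```

```text
t 12.78 pos [503.6 139.  101.5] ang 7.16 tilt [ 1.e-03  1.e-04 -1.e+00] F [ 0.5 -0.3 -0.1] open 0.998 q [ 0.04  0.25  1.85  0.    1.04 -0.08]
delta cm now-axes [-0.052  0.047  0.545] axes-after-turn [-0.051  0.047  0.545] yaw -0.0006
```

Request:
servo_tool:
  increments: "0 0 0.3 0 1; 0 0 0.25 0 1; 0 0 0 0 0; 0 0 0 0 0; 0 0 0 0 0; 0 0 0 0 0; 0 0 -0.8 0 0; 0 0 -2 0 0; 0 0 -3 0 0; 0 0 -3 0 0"

```text
time_s: 14.02
eef_pos: [0.5029, 0.139, 0.1843]
eef_rot: [-0.0, 0.998, 0.062, -0.0]
wrist_force: [0.6, 0.3, -2.2]
opening: 0.505
```

Request:
servo_tool:
  increments: "0 0 -1.4 0 0; 0 0 0 0.144 0; 0 0 0 0.143 0; 0 0 0 0 0"

```text
time_s: 14.52
eef_pos: [0.5028, 0.139, 0.1968]
eef_rot: [0.0, 0.997, -0.08, -0.001]
wrist_force: [0.4, 1.0, -1.1]
opening: 0.5
```

```bash
python3 - <<'E'
from face import *
for y in(-26.5,-7.5,-26): print(y,(STOP+ey*y).round(1))
E
python3 to.py 474.7 -135.7 196 -9.3
```

```text
-26.5 [ 474.7 -135.7]
-7.5 [ 477.8 -116.9]
-26 [ 474.8 -135.2]
t 14.53 pos [502.8 139.  196.8] ang -9.21 tilt [-1.1e-03 -1.0e-04 -1.0e+00] F [ 0.4  1.  -1.1] open 0.5 q [ 0.04  0.12  1.79 -0.    1.24  0.2 ]
delta cm now-axes [ 1.627 27.561  0.087] axes-after-turn [ 1.67  27.558  0.082] yaw 0.0016
```

Request:
servo_tool:
  increments: "0.15 2.5 0 0 0; 0.3 5 0 0 0; 0.35 5.8 0 0 0; 0.35 5.8 0 0 0; 0.3 4.8 0 0 0; 0.15 2.6 0 0 0; 0.05 1 0 0 0; 0 0 0 0 0; 0 0 0 0 0; 0 0 0 0 0"

```text
time_s: 15.78
eef_pos: [0.4753, -0.134, 0.1973]
eef_rot: [-0.0, 0.997, -0.08, -0.0]
wrist_force: [-0.3, 0.4, -1.3]
opening: 0.503
```

```bash
python3 to.py 474.7 -135.7 100 -9.3;  python3 - <<'E'
from face import *
n="side"
p,d=ctrl.camera(n);np.savez(f"pics/{n}5.npz",p=p,d=d)
u,v=340,70
cv2.imwrite(f"pics/{n}5.png",cv2.resize(p[v:v+120,u:u+160,::-1],None,fx=5,fy=5,interpolation=cv2.INTER_CUBIC))
fp("side",d,396,410,105,130)
fp("side",d,390,406,155,163)
E
```

```text
t 15.78 pos [ 475.3 -134.   197.3] ang -9.18 tilt [-1.e-04  2.e-04 -1.e+00] F [-0.3  0.4 -1.3] open 0.503 q [-0.52  0.05  1.86  0.    1.23 -0.36]
delta cm now-axes [-0.027  0.179  9.733] axes-after-turn [-0.028  0.177  9.733] yaw 0.0022
side n 349 mean [  3.3  -16.64 173.34] slope x,z [-0.01   0.007]
side n 128 mean [-1.95 -0.65 85.74] slope x,z [0.015 0.045]
```

View pics/side5.png

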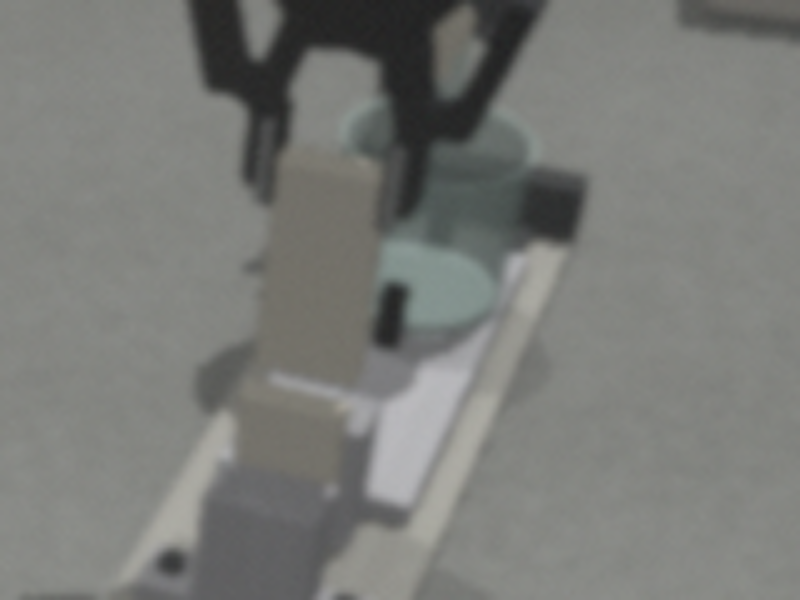

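Request:
servo_tool:
  increments: "0 0.25 0 0 0; 0 0 2 0 0; 0 0 3 0 0; 0 0 2.4 0 0; 0 0 1.3 0 0; 0 0 0.6 0 0; 0 0 0.1 0 0; 0 0 0 0 0"

```text
time_s: 16.82
eef_pos: [0.4753, -0.1378, 0.1041]
eef_rot: [0.0, 0.997, -0.081, 0.001]
wrist_force: [0.2, 0.2, -2.2]
opening: 0.499
```

```bash
python3 to.py 474.7 -135.7 98 -9.3
```

```text
t 16.82 pos [ 475.3 -137.8  104.1] ang -9.28 tilt [ 1.2e-03 -7.0e-04 -1.0e+00] F [ 0.2  0.2 -2.2] open 0.499 q [-0.52  0.19  1.92  0.    1.03 -0.36]
delta cm now-axes [-0.095 -0.201  0.615] axes-after-turn [-0.094 -0.201  0.615] yaw 0.0004
```

Request:
servo_tool:
  increments: "0 -0.2 0.25 0 0; 0 0 0.2 0 0; 0 0 0.08 0 0; 0 0 0 0 0; 0 0 0 0 0"

```text
time_s: 17.45
eef_pos: [0.4752, -0.1359, 0.0983]
eef_rot: [0.0, 0.997, -0.081, 0.0]
wrist_force: [-1.2, -2.8, 0.7]
opening: 0.503
```

```bash
python3 to.py 474.7 -135.7 98 -9.3
```

```text
t 17.45 pos [ 475.2 -135.9   98.3] ang -9.28 tilt [ 4.e-04 -6.e-04 -1.e+00] F [-1.2 -2.8  0.7] open 0.503 q [-0.52  0.2   1.92 -0.    1.02 -0.36]
delta cm now-axes [-0.054 -0.01   0.027] axes-after-turn [-0.054 -0.01   0.027] yaw 0.0003
```

Request:
servo_tool:
  increments: "0 -0.1 -0.03 0 0; 0 0 0 0 0"

```text
time_s: 17.7
eef_pos: [0.4754, -0.1351, 0.0987]
eef_rot: [0.001, 0.997, -0.081, 0.0]
wrist_force: [-1.8, -5.4, 1.3]
opening: 0.499
```

Request:
servo_tool:
  increments: "0 -0.1 0 0 0; 0 0 0 0 0"

```text
time_s: 17.95
eef_pos: [0.4755, -0.1349, 0.0988]
eef_rot: [0.001, 0.997, -0.081, 0.0]
wrist_force: [-1.7, -8.2, 0.9]
opening: 0.498
```

```bash
python3 - <<'E'
from face import *
n="side"
for n,(u,v) in dict(side=(340,100),top=(380,210)).items():
    p,d=ctrl.camera(n);np.savez(f"pics/{n}6.npz",p=p,d=d)
    cv2.imwrite(f"pics/{n}6.png",cv2.resize(p[v:v+100,u:u+130,::-1],None,fx=6,fy=6,interpolation=cv2.INTER_CUBIC))
E
```

```text
(no output)
```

View pics/side6.png

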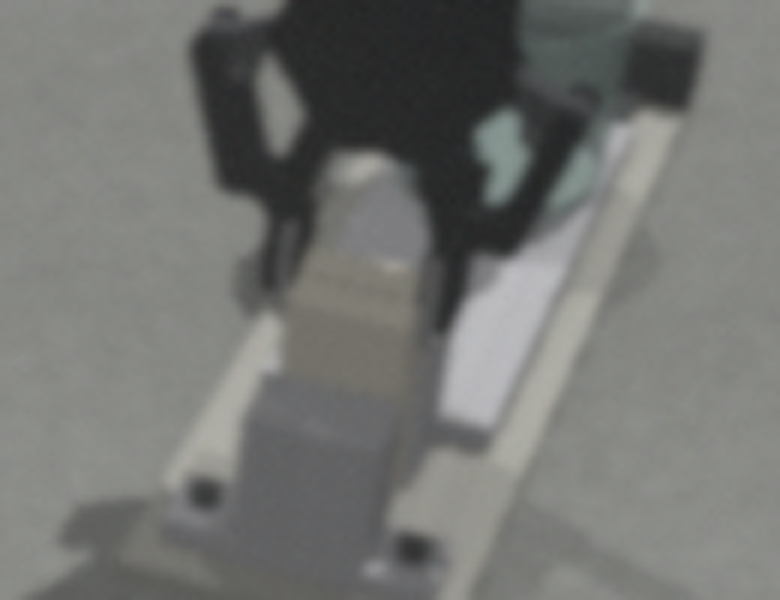

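View pics/top6.png

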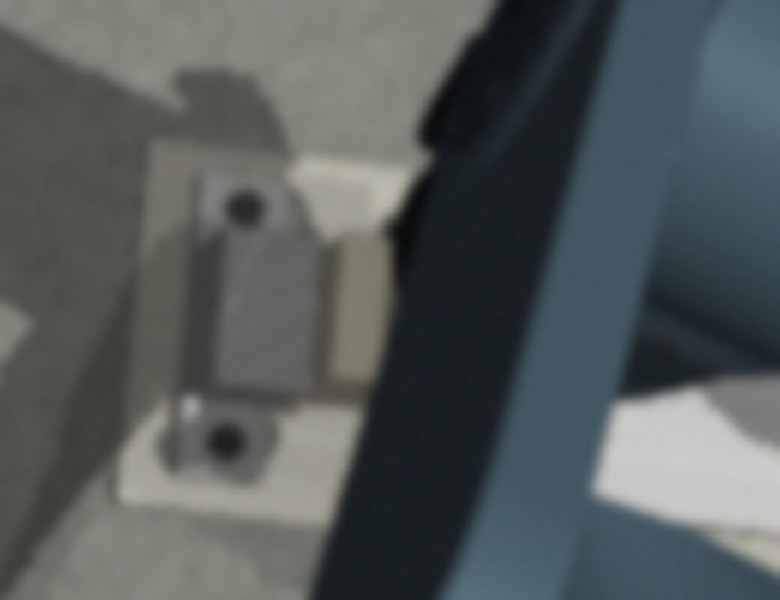

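```bash
python3 - <<'E'
from face import *
for k in (4,5,6):
    d=np.load(f"pics/side{k}.npz")["d"]
    print(k);fp("side",d,391,406,155,162);
d=np.load("pics/side6.npz")["d"];P=stopframe(cloud("side",d))
for u in (393,398,403): print([tuple(x) for x in P[138:168,u].round(0).astype(int).tolist()])
d=np.load("pics/top6.npz")["d"];P=stopframe(cloud("top",d))
for v in (255,260,265): print([tuple(x) for x in P[v,415:446].round(0).astype(int).tolist()])
E
```

```text
4
side n 104 mean [-2.83 -0.98 86.97] slope x,z [0.026 0.107]
5
side n 105 mean [-2.84 -0.65 87.25] slope x,z [0.012 0.063]
6
side n 105 mean [-3.29  1.45 88.69] slope x,z [0.029 0.079]
[(57, -190, 11), (57, -190, 8), (56, -186, 8), (19, -30, 105), (18, -26, 105), (18, -26, 103), (15, -18, 106), (15, -18, 103), (15, -17, 102), (12, -8, 105), (11, -6, 105), (10, -2, 105), (10, 0, 103), (9, 2, 103), (9, 0, 99), (8, 2, 98), (8, 4, 97), (8, 1, 92), (7, 5, 93), (7, 2, 88), (7, 2, 86), (6, 2, 84), (6, 2, 81), (6, 1, 78), (6, 0, 75), (6, -1, 72), (5, 3, 72), (4, 7, 72), (3, 10, 72), (2, 14, 73)]
[(42, -178, 22), (42, -178, 19), (40, -170, 22), (39, -168, 20), (37, -160, 22), (7, -25, 107), (6, -22, 106), (5, -18, 106), (4, -18, 104), (4, -18, 102), (2, -9, 106), (1, -5, 106), (0, -4, 104), (-1, 0, 104), (-1, 1, 102), (-2, 3, 102), (-2, 3, 99), (-2, 1, 95), (-3, 4, 95), (-3, 1, 91), (-3, 2, 89), (-3, 0, 85), (-4, 0, 83), (-4, 2, 82), (-4, 0, 78), (-5, 2, 77), (-5, 0, 73), (-6, 5, 74), (-7, 7, 73), (-8, 11, 74)]
[(31, -184, 22), (30, -181, 21), (29, -175, 22), (27, -169, 23), (26, -164, 23), 
[... 967 characters left out ...]
 74), (3, 9, 71), (3, 8, 76), (3, 6, 74), (4, 4, 73), (4, 2, 72), (4, 0, 71), (4, -1, 76), (3, -1, 85), (2, -1, 95), (1, 0, 103), (1, -2, 102), (1, -4, 101), (1, -6, 104), (2, -7, 104), (1, -8, 107), (2, -10, 105), (2, -12, 105), (2, -14, 104), (4, -19, 93)]
[(-8, 28, 61), (-9, 28, 70), (-9, 27, 73), (-8, 24, 71), (-8, 23, 71), (-8, 21, 71), (-8, 19, 71), (-8, 17, 73), (-7, 15, 71), (-7, 14, 74), (-7, 12, 73), (-7, 10, 72), (-6, 8, 71), (-6, 6, 72), (-6, 4, 70), (-5, 3, 71), (-5, 1, 73), (-5, -1, 71), (-6, -1, 79), (-7, 0, 92), (-8, 1, 103), (-8, -1, 104), (-8, -3, 103), (-8, -5, 103), (-8, -6, 106), (-7, -8, 105), (-8, -9, 108), (-7, -12, 103), (-7, -13, 104), (-4, -19, 89), (-45, 56, 399)]
```

```bash
python3 - <<'E'
from face import *
for k in (4,5,6):
    P=stopframe(cloud("side",np.load(f"pics/side{k}.npz")["d"]))[145:170,385:412].reshape(-1,3)
    for it in range(1):
        m=(P[:,2]>75)&(P[:,2]<100)&(np.abs(P[:,1])<8)&(np.abs(P[:,0])<18)
        Q=P[m];A=np.c_[Q[:,0],Q[:,2]-88,np.ones(len(Q))]
        c,res,_,_=np.linalg.lstsq(A,Q[:,1],rcond=None);s=np.sqrt(res[0]/len(Q));cov=np.linalg.inv(A.T@A)*s*s
        print(k,len(Q),c.round(3),"sd",np.sqrt(np.diag(cov)).round(3))
    # first spacer side-face/top region
E
```

```text
4 173 [-0.005  0.015 -1.01 ] sd [0.011 0.016 0.118]
5 174 [ 0.007 -0.009 -0.62 ] sd [0.012 0.017 0.12 ]
6 168 [0.013 0.035 1.355] sd [0.012 0.018 0.123]
```

Request:
servo_tool:
  increments: "0 0.2 0 0 0; 0 0.15 0 0 0; 0 0 0.08 0 0; 0 0 0 0 0"

```text
time_s: 18.55
eef_pos: [0.4745, -0.1365, 0.0977]
eef_rot: [-0.0, 0.997, -0.081, -0.0]
wrist_force: [-2.5, 0.6, 5.0]
opening: 0.502
```

```bash
python3 to.py 474.7 -135.7 98 -9.3
```

```text
t 18.55 pos [ 474.5 -136.5   97.7] ang -9.27 tilt [-9.e-04  9.e-04 -1.e+00] F [-2.5  0.6  5. ] open 0.502 q [-0.52  0.2   1.92  0.    1.02 -0.36]
delta cm now-axes [ 0.002 -0.084 -0.028] axes-after-turn [ 0.002 -0.084 -0.028] yaw 0.0005
```

Request:
servo_tool:
  increments: "0 0 -0.1 0 0.75; 0 0 0 0 0.75; 0 0.45 0 0 0.75; 0 0 0 0 0.75; 0 0 0 0 0.75; 0 0 0 0 0; 0 0 0 0 0; 0 0 0 0 0; 0 0 -0.08 0 0; 0 0 0 0 0"

```text
time_s: 19.8
eef_pos: [0.4739, -0.1413, 0.0991]
eef_rot: [-0.0, 0.997, -0.081, -0.0]
wrist_force: [-0.4, -0.2, -1.0]
opening: 0.498
```

```bash
python3 to.py 474.7 -135.7 98 -9.3; python3 - <<'E'
from face import *
n="side"
for n,(u,v) in dict(side=(340,100),top=(380,210)).items():
    p,d=ctrl.camera(n);np.savez(f"pics/{n}7.npz",p=p,d=d)
    cv2.imwrite(f"pics/{n}7.png",cv2.resize(p[v:v+100,u:u+130,::-1],None,fx=6,fy=6,interpolation=cv2.INTER_CUBIC))
for k in (7,):
    P=stopframe(cloud("side",np.load(f"pics/side{k}.npz")["d"]))[145:170,385:412].reshape(-1,3)
    m=(P[:,2]>75)&(P[:,2]<100)&(np.abs(P[:,1])<8)&(np.abs(P[:,0])<18)
    Q=P[m];A=np.c_[Q[:,0],Q[:,2]-88,np.ones(len(Q))]
    print(np.linalg.lstsq(A,Q[:,1],rcond=None)[0].round(3))
E
```

```text
t 19.8 pos [ 473.9 -141.3   99.1] ang -9.28 tilt [-3.e-04  3.e-04 -1.e+00] F [-0.4 -0.2 -1. ] open 0.498 q [-0.53  0.2   1.92  0.    1.02 -0.37]
delta cm now-axes [-0.016 -0.568  0.111] axes-after-turn [-0.017 -0.568  0.111] yaw 0.0003
[ 0.011 -0.007 -2.522]
```

View pics/side7.png

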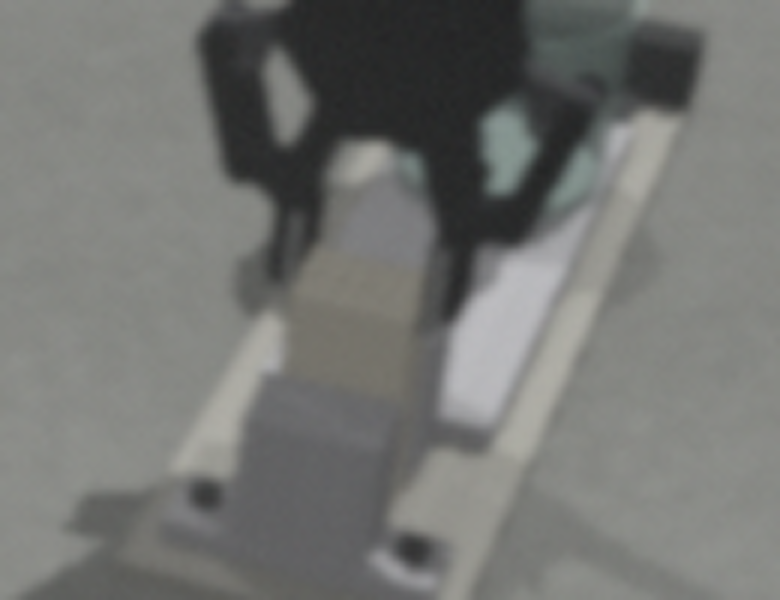

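Request:
servo_tool:
  increments: "0 -0.1 0 0 0; 0 -0.1 0 0 0; 0 -0.1 0 0 0; 0 0 0 0 0"

```text
time_s: 20.4
eef_pos: [0.4746, -0.1384, 0.0994]
eef_rot: [0.0, 0.997, -0.081, -0.0]
wrist_force: [0.2, -1.3, -1.5]
opening: 0.503
```

Request:
servo_tool:
  increments: "0 -0.08 0 0 0; 0 0 0 0 0"

```text
time_s: 20.65
eef_pos: [0.4747, -0.1377, 0.0994]
eef_rot: [0.0, 0.997, -0.081, 0.0]
wrist_force: [-0.2, -0.6, -1.2]
opening: 0.501
```

Request:
servo_tool:
  increments: "0 -0.08 0 0 0; 0 0 0 0 0"

```text
time_s: 20.9
eef_pos: [0.4749, -0.1374, 0.0995]
eef_rot: [0.0, 0.997, -0.081, 0.0]
wrist_force: [-0.9, -3.5, -1.8]
opening: 0.501
```

Request:
servo_tool:
  increments: "0 -0.05 0 0 0; 0 0 0 0 0"

```text
time_s: 21.15
eef_pos: [0.4749, -0.1372, 0.0996]
eef_rot: [0.001, 0.997, -0.081, 0.0]
wrist_force: [-1.1, -5.0, -0.2]
opening: 0.494
```

```bash
python3 to.py 474.7 -135.7 98 -9.3; python3 - <<'E'
from face import *
n="side"
for n,(u,v) in dict(side=(340,100)).items():
    p,d=ctrl.camera(n);np.savez(f"pics/{n}8.npz",p=p,d=d)
    cv2.imwrite(f"pics/{n}8.png",cv2.resize(p[v:v+100,u:u+130,::-1],None,fx=6,fy=6,interpolation=cv2.INTER_CUBIC))
for k in (8,):
    P=stopframe(cloud("side",np.load(f"pics/side{k}.npz")["d"]))[145:170,385:412].reshape(-1,3)
    m=(P[:,2]>75)&(P[:,2]<100)&(np.abs(P[:,1])<8)&(np.abs(P[:,0])<18)
    Q=P[m];A=np.c_[Q[:,0],Q[:,2]-88,np.ones(len(Q))]
    print(np.linalg.lstsq(A,Q[:,1],rcond=None)[0].round(3))
E
```

```text
t 21.15 pos [ 474.9 -137.2   99.6] ang -9.26 tilt [ 0.     -0.0015 -1.    ] F [-1.1 -5.  -0.2] open 0.494 q [-0.52  0.2   1.92 -0.    1.02 -0.36]
delta cm now-axes [-0.048 -0.148  0.157] axes-after-turn [-0.048 -0.148  0.157] yaw 0.0006
[ 0.006 -0.008  0.266]
```

View pics/side8.png

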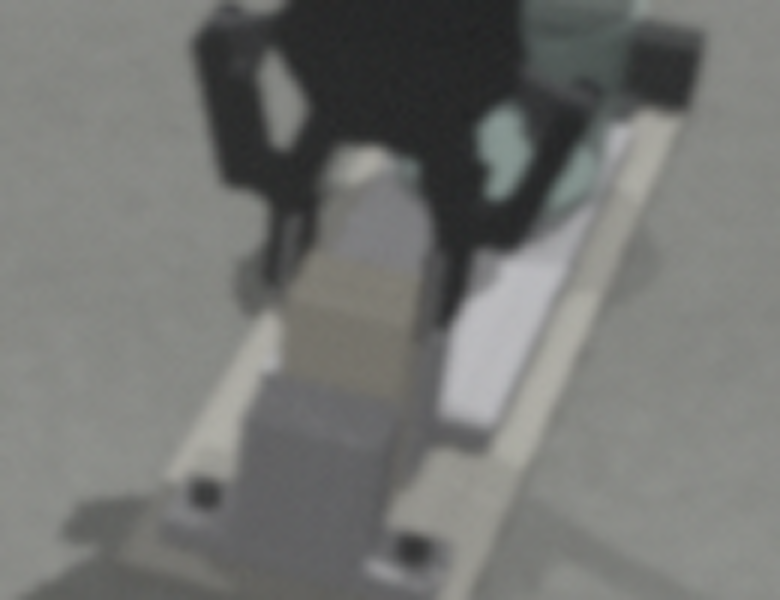

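Request:
servo_tool:
  increments: "0 0.08 0 0 0; 0 0 0.1 0 0; 0 0 0.05 0 0; 0 0 0 0 0"

```text
time_s: 21.7
eef_pos: [0.475, -0.1374, 0.0988]
eef_rot: [0.0, 0.997, -0.081, 0.0]
wrist_force: [-3.8, -3.0, 8.0]
opening: 0.5
```

Request:
servo_tool:
  increments: "0 0.03 -0.04 0 0; 0 0 0 0 0.8; 0 0 0 0 0.8; 0 0 0 0 1; 0 0 -1 0 1; 0 0 -2.5 0 1; 0 0 -3 0 1; 0 0 -1.5 0 1; 0 0 0 0 1"

```text
time_s: 22.82
eef_pos: [0.4755, -0.1379, 0.1795]
eef_rot: [0.001, 0.997, -0.081, 0.001]
wrist_force: [0.5, -0.0, -0.3]
opening: 1.0
```

```bash
python3 to.py 508.2 306.0 140 3.2; python3 - <<'E'
from face import *
n="side"
for n,(u,v) in dict(side=(340,100),top=(380,210)).items():
    p,d=ctrl.camera(n);np.savez(f"pics/{n}9.npz",p=p,d=d)
    cv2.imwrite(f"pics/{n}9.png",cv2.resize(p[v:v+100,u:u+130,::-1],None,fx=6,fy=6,interpolation=cv2.INTER_CUBIC))
for k in (9,):
    P=stopframe(cloud("side",np.load(f"pics/side{k}.npz")["d"]))[145:170,385:412].reshape(-1,3)
    m=(P[:,2]>75)&(P[:,2]<100)&(np.abs(P[:,1])<8)&(np.abs(P[:,0])<18)
    Q=P[m];A=np.c_[Q[:,0],Q[:,2]-88,np.ones(len(Q))]
    print(np.linalg.lstsq(A,Q[:,1],rcond=None)[0].round(3))
E
```

```text
t 22.82 pos [ 475.5 -137.9  179.5] ang -9.28 tilt [ 0.0024 -0.0014 -1.    ] F [ 0.5 -0.  -0.3] open 1.0 q [-0.52  0.08  1.87  0.    1.19 -0.36]
delta cm now-axes [ -3.939 -44.342   3.9  ] axes-after-turn [  5.745 -44.139   3.952] yaw -0.2178
[-0.003 -0.009 -0.152]
```

View pics/side9.png

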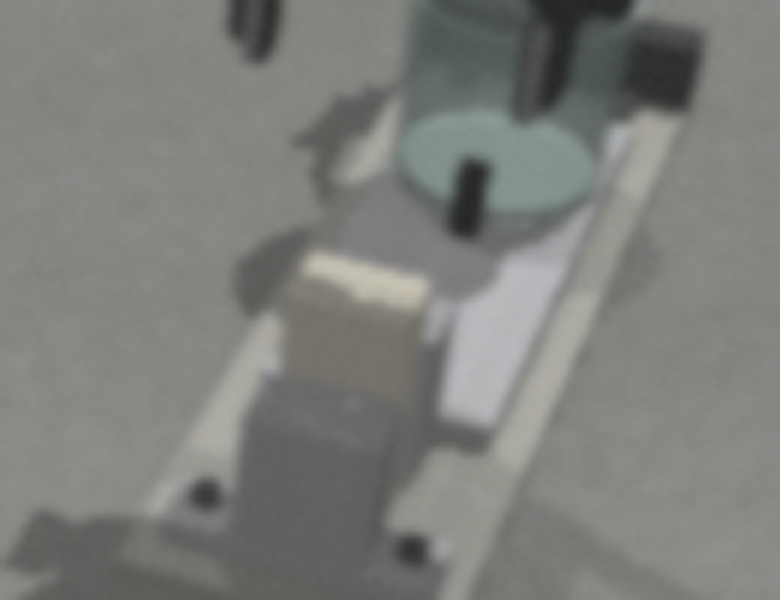

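View pics/top9.png

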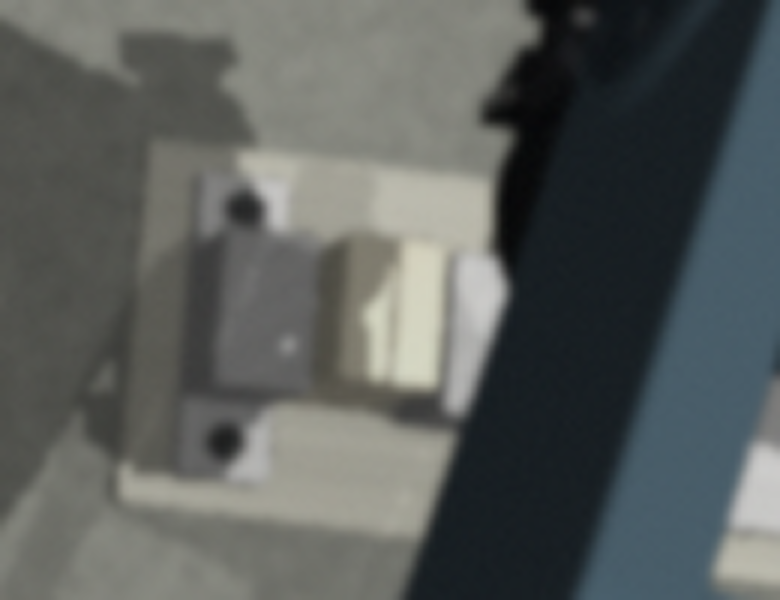

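Request:
servo_tool:
  increments: "0 0 0 -0.11 1; 0.3 -2.5 0 -0.108 1; 0.6 -5 0 0 1; 0.75 -5.8 0 0 1; 0.75 -5.8 0 0 1; 0.75 -5.8 0 0 1; 0.75 -5.8 0 0 1; 0.75 -5.8 0 0 1; 0.6 -4.6 0 0 1; 0.4 -2.2 0.5 0 1"

```text
time_s: 24.18
eef_pos: [0.5088, 0.2997, 0.1719]
eef_rot: [0.0, 1.0, 0.029, -0.001]
wrist_force: [0.7, -0.7, -0.3]
opening: 0.999
```

Request:
servo_tool:
  increments: "0 -0.5 1.5 0 1; 0 0 2 0 1; 0 0 0 0 1; 0 0 0 0 1"

```text
time_s: 24.68
eef_pos: [0.5095, 0.3015, 0.1381]
eef_rot: [0.0, 1.0, 0.027, -0.0]
wrist_force: [-0.4, 0.3, 0.4]
opening: 0.998
```

```bash
python3 to.py 508.2 306.0 95 3.2
```

```text
t 24.68 pos [509.5 301.5 138.1] ang 3.12 tilt [-5.e-04 -3.e-04 -1.e+00] F [-0.4  0.3  0.4] open 0.998 q [ 0.33  0.34  1.65 -0.    1.15  0.28]
delta cm now-axes [-0.107 -0.457  4.31 ] axes-after-turn [-0.109 -0.456  4.31 ] yaw -0.0014
```

Request:
servo_tool:
  increments: "-0.1 -0.45 0.5 -0.001 1; 0 0 1.5 0 1; 0 0 1.3 0 1; 0 0 0.7 0 1; 0 0 0.15 0 1; 0 0 0 0 1; 0 0 0 0 1"

```text
time_s: 25.55
eef_pos: [0.5085, 0.3072, 0.0973]
eef_rot: [-0.0, 1.0, 0.029, 0.0]
wrist_force: [0.0, -0.6, -0.3]
opening: 0.999
```

```bash
python3 to.py 508.2 306.0 96 3.2
```

```text
t 25.55 pos [508.5 307.2  97.3] ang 3.27 tilt [ 9.e-04  3.e-04 -1.e+00] F [ 0.  -0.6 -0.3] open 0.999 q [0.34 0.4  1.67 0.   1.08 0.29]
delta cm now-axes [-0.034  0.12   0.131] axes-after-turn [-0.033  0.12   0.131] yaw 0.0012
```

Request:
servo_tool:
  increments: "0 0.1 0.1 0 1; 0 0 0 0 0; 0 0 0 0 0; 0 0 0 0 0; 0 0 0 0 0; 0 0 -0.8 0 0; 0 0 -2.5 0 0; 0 0 -4 0 0; 0 0 -3.5 0 0; 0 0 -1.5 0 0"

```text
time_s: 26.8
eef_pos: [0.5089, 0.3064, 0.2212]
eef_rot: [-0.001, 1.0, 0.029, 0.002]
wrist_force: [0.6, -0.0, -1.8]
opening: 0.642
```

```bash
python3 - <<'E'
from face import *
print((STOP+ey*(-30.3-2-11.5)).round(1), (STOP+ey*(-30.3-2-3-11.5)).round(1))
E
python3 to.py 471.9 -152.7 216 -9.3
```

```text
[ 471.9 -152.7] [ 471.4 -155.7]
t 26.8 pos [508.9 306.4 221.2] ang 3.27 tilt [ 0.0031  0.0011 -1.    ] F [ 0.6 -0.  -1.8] open 0.642 q [0.34 0.24 1.59 0.   1.31 0.29]
delta cm now-axes [-6.316 45.624  0.458] axes-after-turn [ 3.767 45.904  0.52 ] yaw 0.2194
```

Request:
servo_tool:
  increments: "0 0 0 0.11 0; 0.2 2.5 0 0.109 0; 0.4 5 0 0 0; 0.5 5.8 0 0 0; 0.5 5.8 0 0 0; 0.5 5.8 0 0 0; 0.5 5.8 0 0 0; 0.45 5.8 0 0 0; 0.4 5 0 0 0; 0.2 2.5 0 0 0"

```text
time_s: 28.05
eef_pos: [0.4749, -0.1363, 0.2178]
eef_rot: [-0.0, 0.997, -0.082, -0.001]
wrist_force: [-0.6, 0.2, -1.5]
opening: 0.643
```

Request:
servo_tool:
  increments: "0.1 1.5 0 0 0; 0 0 0 0 0; 0 0 0 0 0; 0 0 0 0 0"

```text
time_s: 28.55
eef_pos: [0.4746, -0.148, 0.2187]
eef_rot: [-0.0, 0.997, -0.08, -0.0]
wrist_force: [0.8, -0.4, -0.6]
opening: 0.64
```

```bash
python3 to.py 471.4 -155.5 216 -9.3; python3 - <<'E'
from face import *
for n,(u,v) in dict(side=(330,50),top=(380,190)).items():
    p,d=ctrl.camera(n);np.savez(f"pics/{n}10.npz",p=p,d=d)
    cv2.imwrite(f"pics/{n}10.png",cv2.resize(p[v:v+120,u:u+150,::-1],None,fx=5,fy=5,interpolation=cv2.INTER_CUBIC))
E
```

```text
t 28.55 pos [ 474.6 -148.   218.7] ang -9.19 tilt [-1.e-04  3.e-04 -1.e+00] F [ 0.8 -0.4 -0.6] open 0.64 q [-0.54  0.03  1.83  0.    1.28 -0.38]
delta cm now-axes [-0.196  0.794  0.272] axes-after-turn [-0.195  0.794  0.272] yaw 0.0019
```

View pics/side10.png

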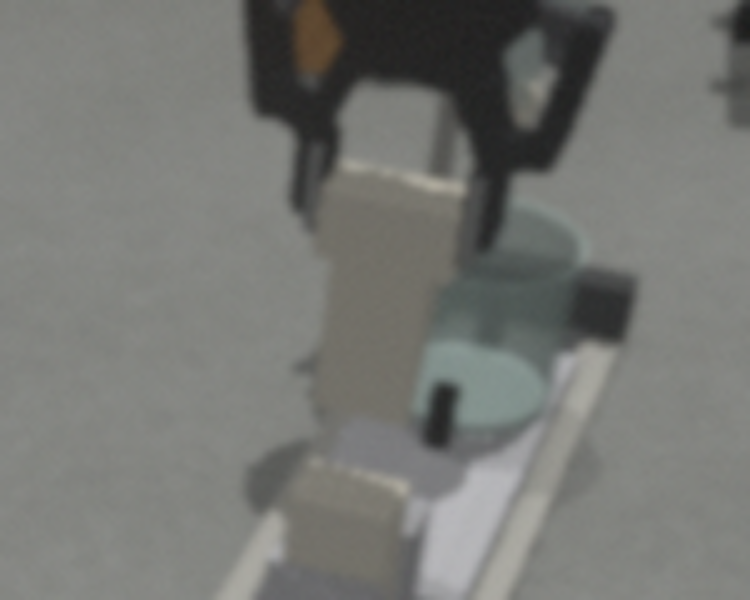

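View pics/top10.png

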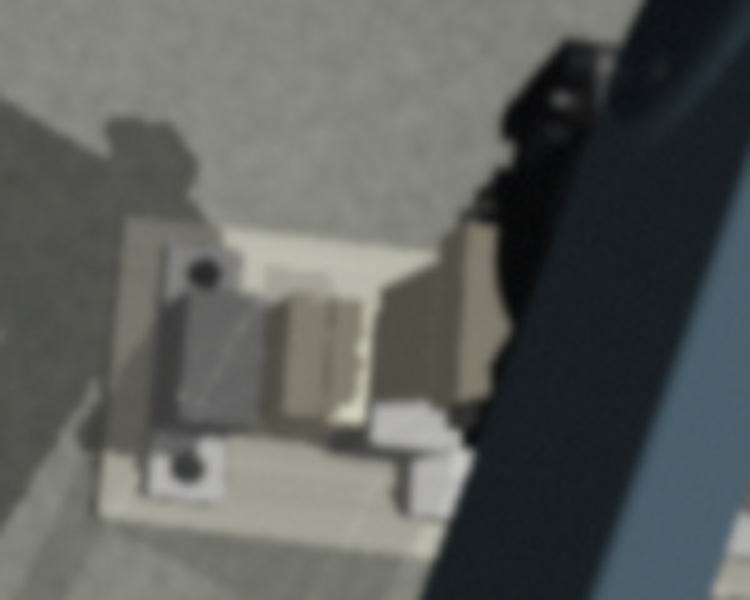

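```bash
python3 - <<'E'
from face import *
d=np.load("pics/side10.npz")["d"]
fp("side",d,398,414,90,130)
P=stopframe(cloud("side",d))
for v in(95,115):print([tuple(x) for x in P[v,388:426].round(0).astype(int).tolist()])
d=np.load("pics/top10.npz")["d"];P=stopframe(cloud("top",d))
for v in(255,265):print([tuple(x) for x in P[v,430:466].round(0).astype(int).tolist()])
# spacer2 px edges from top9
from gap import edge
p=np.load("pics/top9.npz")["p"]
f=lambda x,y:((x+.5)/6-.5+380,(y+.5)/6-.5+210)
for nm,A,B,s,z in(("sp2 back",(445,245),(436,385),1,.104),("jaw",(457,255),(446,405),-1,.072)):
    Q,e,r=edge("top",p,f(*A),f(*B),s,z)
    D=(Q-STOP);print(nm,(D@ex).round(1),(D@ey).round(1),r)
E
```

```text
side n 632 mean [  1.28 -24.24 186.85] slope x,z [-0.005  0.007]
[(142, -422, -1), (138, -416, 2), (35, -23, 211), (35, -28, 209), (32, -26, 211), (29, -23, 213), (28, -24, 213), (25, -21, 215), (23, -23, 214), (22, -25, 214), (19, -22, 215), (18, -26, 214), (16, -25, 215), (14, -23, 216), (12, -26, 215), (10, -25, 216), (8, -24, 217), (6, -24, 218), (4, -23, 218), (2, -23, 219), (1, -27, 217), (-2, -24, 219), (-4, -24, 220), (-6, -24, 220), (-7, -26, 220), (-10, -23, 221), (-11, -25, 221), (-13, -24, 222), (-15, -24, 222), (-17, -24, 223), (-19, -25, 223), (-21, -25, 223), (-22, -26, 223), (-24, -26, 224), (-26, -26, 224), (-28, -26, 224), (-30, -23, 226), (-31, -27, 224)]
[(107, -310, 0), (104, -309, 2), (102, -313, 0), (99, -312, 1), (97, -313, 2), (95, -319, -1), (22, -23, 170), (21, -25, 169), (19, -26, 170), (16, -22, 172), (15, -26, 170), (13, -24, 172), (11, -27, 171), (8, -23, 173), (6, -24, 174), (5, -26, 173), (2, -24, 175), (1, -24, 175), (-2, -22, 176), (-4, -23, 177), (-5, -26, 175), (-8, -23, 177), (-10, -23, 178), (-11, -27, 176), (-14, -22, 179), (-15, -23, 179), (-1
[... 687 characters left out ...]
, (3, -25, 182), (3, -26, 185), (2, -26, 192)]
[(-6, 3, 72), (-5, 1, 73), (-5, -1, 72), (-5, -2, 75), (-6, -2, 85), (-7, -2, 92), (-8, -1, 101), (-8, -3, 104), (-8, -4, 106), (-8, -6, 106), (-8, -8, 106), (-7, -9, 105), (-7, -11, 105), (-7, -13, 103), (-6, -15, 102), (-6, -17, 101), (-6, -19, 103), (-6, -19, 107), (-5, -22, 103), (-6, -23, 106), (-5, -25, 104), (-5, -27, 103), (-5, -28, 107), (-4, -31, 104), (0, -42, 70), (-8, -25, 138), (-9, -25, 144), (-9, -26, 148), (-10, -26, 154), (-11, -26, 160), (-11, -26, 166), (-12, -25, 174), (-13, -25, 181), (-13, -26, 183), (-14, -25, 192), (-14, -26, 196)]
sp2 back [ 21.7 -20. ] [-30.3 -30.3] 0.14141528
jaw [ 24.3 -21.9] [-43.1 -42.7] 0.13077125
```

Request:
servo_tool:
  increments: "-0.15 0.7 0 0.002 0; 0 0 1.5 0 0; 0 0 2 0 0; 0 0 1 0 0; 0 0 0 0 0; 0 0 0 0 0"

```text
time_s: 29.4
eef_pos: [0.4722, -0.156, 0.1742]
eef_rot: [0.0, 0.997, -0.082, 0.0]
wrist_force: [0.7, 0.1, -0.7]
opening: 0.644
```

```bash
python3 to.py 471.4 -155.5 171 -9.3; python3 - <<'E'
from face import *
for n,(u,v) in dict(side=(330,70),top=(380,190)).items():
    p,d=ctrl.camera(n);np.savez(f"pics/{n}11.npz",p=p,d=d)
    cv2.imwrite(f"pics/{n}11.png",cv2.resize(p[v:v+120,u:u+150,::-1],None,fx=5,fy=5,interpolation=cv2.INTER_CUBIC))
d=np.load("pics/side11.npz")["d"]
fp("side",d,398,412,110,138)
E
```

```text
t 29.4 pos [ 472.2 -156.   174.2] ang -9.4 tilt [ 6.e-04 -3.e-04 -1.e+00] F [ 0.7  0.1 -0.7] open 0.644 q [-0.56  0.09  1.87  0.    1.18 -0.39]
delta cm now-axes [-0.089 -0.032  0.321] axes-after-turn [-0.089 -0.032  0.322] yaw -0.0017
side n 392 mean [  0.8  -32.35 150.74] slope x,z [-0.001  0.003]
```

View pics/side11.png

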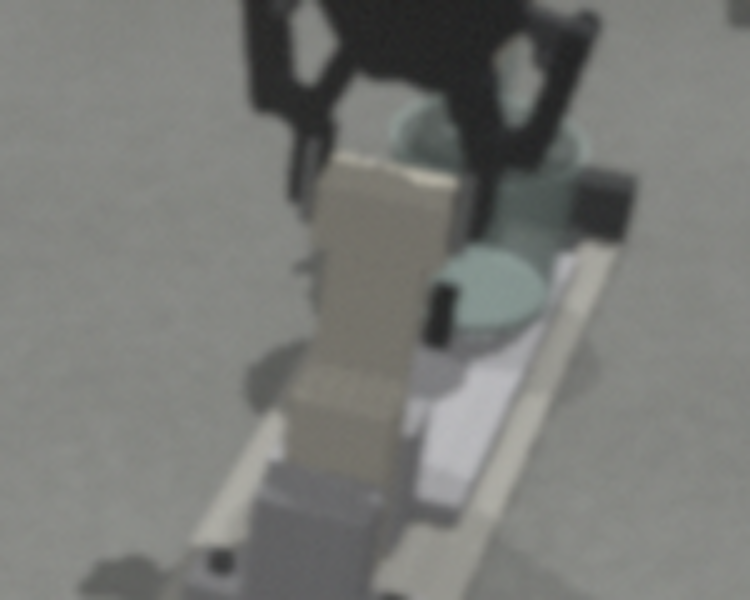

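View pics/top11.png

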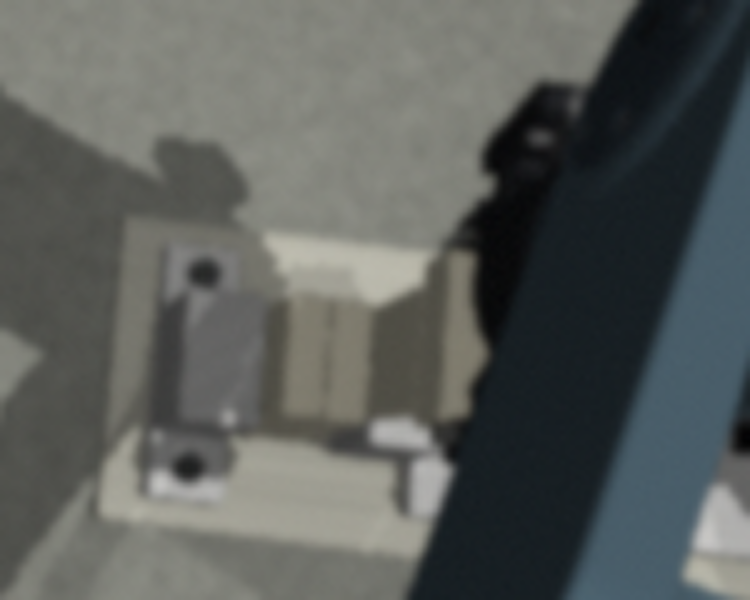

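Request:
servo_tool:
  increments: "0 0 0.8 0 0; 0 -0.1 0.8 0 0; 0 0 0.4 0 0; 0 0 0.3 0 0; 0 0 0 0 0"

```text
time_s: 30.12
eef_pos: [0.4719, -0.1547, 0.1505]
eef_rot: [-0.0, 0.997, -0.082, -0.0]
wrist_force: [0.8, 0.1, -1.3]
opening: 0.642
```

```bash
python3 to.py 471.4 -155.5 171 -9.3; python3 - <<'E'
from face import *
for n,(u,v) in dict(side=(330,70)).items():
    p,d=ctrl.camera(n);np.savez(f"pics/{n}12.npz",p=p,d=d)
d=np.load("pics/side12.npz")["d"]
P=stopframe(cloud("side",d))
for u in(400,405):print([tuple(x) for x in P[125:165,u].round(0).astype(int).tolist()])
E
```

```text
t 30.12 pos [ 471.9 -154.7  150.5] ang -9.39 tilt [-5.e-04  3.e-04 -1.e+00] F [ 0.8  0.1 -1.3] open 0.642 q [-0.56  0.12  1.89 -0.    1.13 -0.39]
delta cm now-axes [-0.038  0.086 -2.049] axes-after-turn [-0.037  0.086 -2.049] yaw -0.0017
[(9, -32, 146), (9, -29, 145), (9, -31, 141), (8, -28, 141), (8, -31, 137), (8, -31, 134), (8, -31, 132), (7, -30, 130), (7, -30, 128), (6, -30, 126), (6, -31, 123), (6, -31, 121), (6, -33, 117), (6, -34, 114), (6, -33, 112), (5, -31, 111), (5, -32, 108), (4, -31, 107), (4, -29, 105), (3, -27, 104), (2, -23, 104), (1, -20, 104), (0, -16, 104), (-1, -13, 104), (-2, -12, 102), (-4, -2, 106), (-5, -1, 105), (-5, -1, 103), (-6, 3, 103), (-6, 0, 99), (-6, 1, 97), (-6, -2, 93), (-7, -1, 91), (-7, 0, 89), (-8, 2, 88), (-7, -2, 83), (-7, -5, 78), (-8, 0, 80), (-9, 1, 77), (-9, -1, 74)]
[(-1, -31, 149), (-1, -32, 146), (-1, -31, 144), (-2, -32, 141), (-2, -31, 139), (-3, -31, 138), (-3, -31, 135), (-3, -29, 134), (-3, -33, 129), (-4, -30, 129), (-4, -31, 126), (-4, -32, 123), (-5, -30, 122), (-5, -32, 118), (-5, -34, 114), (-6, -30, 114), (-6, -32, 111), (-6, -31, 110), (-7, -29, 108), (-6, -32, 104), (-8, -29, 104), (-9, -24, 104), (-10, -21, 104), (-11, -17, 104), (-11, -17, 102), (-13, -8, 106), (-14, -7, 104), (-14, -5, 102), (-15, -2, 103), (-16, 0, 102), (-17, 2, 100), (-17, 1, 98), (-17, -1, 93), (-17, -2, 91), (-17, -2, 88), (-18, -1, 87), (-18, -1, 84), (-18, -3, 80), (-19, -1, 80), (-20, 2, 79)]
```

Request:
servo_tool:
  increments: "0 -0.05 0.25 0 0; 0 -0.03 0.25 0 0; 0 0 0.2 0 0; 0 0 0 0 0"

```text
time_s: 30.68
eef_pos: [0.472, -0.1539, 0.1436]
eef_rot: [-0.0, 0.997, -0.082, -0.0]
wrist_force: [-0.8, 0.2, -0.9]
opening: 0.646
```

Request:
servo_tool:
  increments: "0 0 0.2 0 0; 0 0 0.15 0 0; 0 0 0 0 0"

```text
time_s: 31.05
eef_pos: [0.4724, -0.1539, 0.1404]
eef_rot: [-0.0, 0.997, -0.082, 0.0]
wrist_force: [1.2, 1.4, -1.2]
opening: 0.646
```

Request:
servo_tool:
  increments: "0 0 0.2 0 0; 0 0 0.15 0 0; 0 0 0 0 0"

```text
time_s: 31.42
eef_pos: [0.4723, -0.1539, 0.1367]
eef_rot: [-0.0, 0.997, -0.082, 0.0]
wrist_force: [1.5, 1.5, 1.3]
opening: 0.642
```

Request:
servo_tool:
  increments: "0 0 0.2 0 0; 0 0 0.15 0 0; 0 0 0 0 0"

```text
time_s: 31.8
eef_pos: [0.4722, -0.1539, 0.1331]
eef_rot: [-0.0, 0.997, -0.082, -0.0]
wrist_force: [0.4, 2.8, 0.4]
opening: 0.641
```

Request:
servo_tool:
  increments: "0 -0.06 0.1 0 0; 0 -0.04 0.1 0 0; 0 0 0.1 0 0; 0 0 0 0 0"

```text
time_s: 32.3
eef_pos: [0.4726, -0.1535, 0.1305]
eef_rot: [0.001, 0.997, -0.082, 0.0]
wrist_force: [-0.2, -0.3, 4.1]
opening: 0.642
```

Request:
servo_tool:
  increments: "0 0 0.15 0 0; 0 0 0.1 0 0; 0 0 0 0 0"

```text
time_s: 32.67
eef_pos: [0.4728, -0.1535, 0.1288]
eef_rot: [0.0, 0.997, -0.082, 0.001]
wrist_force: [-2.4, 1.8, 10.5]
opening: 0.644
```

Request:
servo_tool:
  increments: "0 0 0.06 0 0; 0 0 0 0 0; 0 0 0 0 0"

```text
time_s: 33.05
eef_pos: [0.4729, -0.1535, 0.1286]
eef_rot: [0.001, 0.997, -0.082, 0.001]
wrist_force: [-2.3, 2.2, 13.5]
opening: 0.645
```

```bash
python3 to.py 471.4 -155.5 129 -9.3; python3 - <<'E'
from face import *
for n,(u,v) in dict(side=(330,70),top=(380,190)).items():
    p,d=ctrl.camera(n);np.savez(f"pics/{n}13.npz",p=p,d=d)
    cv2.imwrite(f"pics/{n}13.png",cv2.resize(p[v:v+120,u:u+150,::-1],None,fx=5,fy=5,interpolation=cv2.INTER_CUBIC))
E
```

```text
t 33.05 pos [ 472.9 -153.5  128.6] ang -9.37 tilt [ 0.001  -0.0012 -1.    ] F [-2.3  2.2 13.5] open 0.645 q [-0.55  0.15  1.9  -0.    1.08 -0.39]
delta cm now-axes [-0.114  0.225 -0.041] axes-after-turn [-0.115  0.225 -0.041] yaw -0.0012
```

View pics/side13.png

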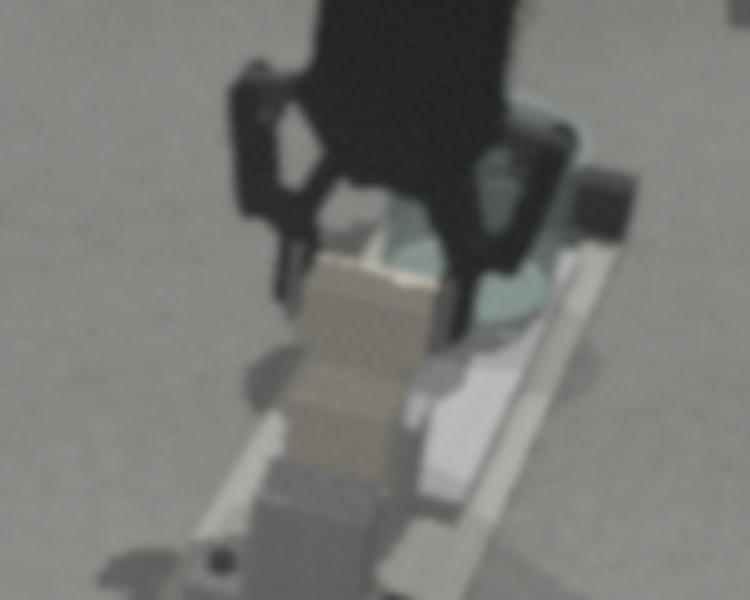

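View pics/top13.png

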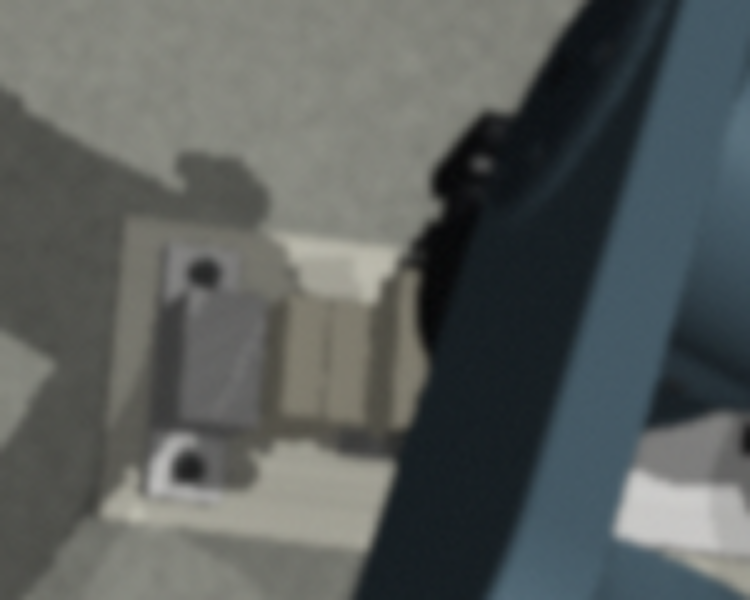

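```bash
python3 - <<'E'
from face import *
from gap import edge
for k in (0,11,12,13):
    a=np.load(f"pics/side{k}.npz");p=a["p"]
    # slide near-edge right of jaw
    g=p.astype(float).mean(-1)
    print(k,[np.round(g[160:178,u]).astype(int).tolist() for u in(418,)])
    Q,e,r=edge("side",p,(415,166.5),(422,168.5),-1,.020,ch=3,hw=5)
    D=Q-STOP;print("  edge y",(D@ey).round(2),e.round(1).tolist(),round(float(r),2))
    W=R.identity()
def patch(k,ch=1):return np.load(f"pics/side{k}.npz")["p"][158:176,412:424].astype(np.float32).mean(-1)
for k in(11,12,13):print(k,cv2.phaseCorrelate(patch(0),patch(k)))
a=proj("side",[.44,-.2,.02]);b=proj("side",[.44-.00065,-.20395,.02]);print("4mm px",(b-a).round(2))
E
```

```text
0 [[184, 183, 183, 181, 180, 179, 180, 179, 180, 171, 148, 118, 100, 95, 100, 121, 149, 159]]
  edge y [-70.59 -71.85] [[414.4, 169.6], [421.5, 171.1]] 0.16
11 [[185, 184, 182, 175, 166, 161, 161, 161, 160, 156, 139, 113, 99, 96, 98, 114, 133, 143]]
  edge y [-69.48 -72.33] [[414.5, 169.9], [421.6, 171.0]] 0.14
12 [[186, 185, 182, 176, 168, 163, 162, 162, 160, 155, 137, 114, 99, 96, 99, 116, 139, 146]]
  edge y [-71.15 -71.35] [[414.3, 169.4], [421.3, 171.2]] 0.16
13 [[186, 183, 183, 177, 169, 163, 162, 160, 152, 136, 112, 98, 96, 100, 117, 137, 147, 146]]
  edge y [-75.54 -75.45] [[414.5, 168.3], [421.6, 170.1]] 0.16
11 ((0.055629728165998316, 0.09387118657540583), 0.9894628116378078)
12 ((0.03429460497614212, 0.08515254688449048), 0.9813916757702827)
13 ((0.1245333087192746, -0.6540871324799529), 0.9089554128823457)
4mm px [[ 0.47 -0.92]]
```

Request:
servo_tool:
  increments: "0 0 0 0 0; 0 0 0 0 0; 0 0 0 0 0; 0 0 0 0 0"

```text
time_s: 33.65
eef_pos: [0.4729, -0.1535, 0.1286]
eef_rot: [0.001, 0.997, -0.082, 0.001]
wrist_force: [-2.8, 2.6, 14.2]
opening: 0.646
```

```bash
python3 - <<'E'
from face import *
p,d=ctrl.camera("side")
P=stopframe(cloud("side",d))
def fit(m):
    Q=P[m];A=np.c_[Q[:,0],Q[:,2]-88,np.ones(len(Q))]
    print(len(Q),np.linalg.lstsq(A,Q[:,1],rcond=None)[0].round(3))
fit((P[...,2]>75)&(P[...,2]<100)&(abs(P[...,1])<8)&(abs(P[...,0])<18))
fit((P[...,2]>109)&(P[...,2]<135)&(abs(P[...,1]+31)<8)&(abs(P[...,0])<20))
E
python3 to.py
```

```text
175 [-0.015  0.019 -0.025]
212 [-1.9000e-02 -8.0000e-03 -2.9531e+01]
t 33.7 pos [ 472.9 -153.5  128.6] ang -9.37 tilt [ 0.0011 -0.0012 -1.    ] F [-1.3  1.4 13.5] open 0.642 q [-0.55  0.15  1.9  -0.    1.08 -0.39]
```

```bash
python3 -c "
from bench import ctrl
print(ctrl.hand_in());print(ctrl.get_obs()['wrist_force'])"
```

```text
the job is handed in; nothing more can be done
None
the job is handed in; nothing more can be done
```

I stood two white spacers (from the -y end and the middle of the rack) against the stop. I then pushed the wedge point down between the second spacer and the carriage, and handed in at 33.7 s still gripping and pressing it.

**Gap:** it measured 41.3 mm from the top camera and 39.7 mm from the side camera. Either value calls for two spacers.

**Mended on the way:** on its first approach the second spacer's fingers caught the first spacer and tipped it slightly. I backed off, gripped the second spacer again off-centre, and pushed both flush against the stop.

**Last checks:**
- **Carriage:** its slide edge had moved about 4.2 mm away from the stop, which matches fully home, and the wrist force rose sharply at the end.
- **Press:** about 13.5–14.2 N upward on the tool, steady over the last half second. That is near the top of the 5–15 N given for tight.
- **Stack:** the first spacer's face was within 0.1 mm of the stop face and upright within measurement noise. The wedge's upright face was at about -29.5 mm by the side camera, and the spacers' back was expected at -30 to -30.3 mm. The 0.5–0.8 mm difference is within the 2 mm calibration.

No move went near the bottle, the empty beaker or the jar, but I took no final picture of them.

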